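# Empty the catch tray, load the film tins and slide it into the bay

### The arm

A 7-joint arm with a two-finger parallel gripper is mounted at the origin on the work surface. World frame = base frame: x ahead of the robot, y to its left, z up, the work surface at z = 0. Lengths are in m, angles in degrees, forces in N, time in s.
With the tool pointing down it reaches from about 0.425 to 0.8 m from the base axis. Payload 8.3 kg.
Tool frame: the origin (TCP) lies midway between the tips of the shut fingers; the grasp point (between the pads) lies 19 mm behind it (r.grip_point_offset is the distance from the TCP to the grasp point, in m); z points along the fingers, y is the line along which they close (so a half turn about z gives the same grasp; the last joint's range is limited). The gripper opens to 85 mm and grips with 20 to 120 N. Pads are 22 mm wide; open, the fingers measure 114 mm over their backs; the gripper's body (76 mm by 85 mm) begins 54 mm behind the grasp point. The pads swing forward as they close: fully open they stand 13 mm farther back than shut.
Start: joints at [-69.838, 21.967, 0.94, 78.501, -0.361, 79.538, -2.664], TCP at [0.252, 0.572, 0.204] pointing down, gripper open.
Joint ranges: [-169.22, 169.22], [-14.56, 117.87], [-87.37, 89.26], [10.42, 133.3], [-82.24, 262.24], [0.94, 117.77], [-172.7, 172.7]. Speed limits (degrees/s): [136.94, 136.94, 172.46, 172.46, 180, 180, 180].

### API

Orientations are given as a 3x3 rotation matrix whose columns are the frame's x, y, z axes.
In Python, from cell import sense, snapshot, get_calibration, r gives the robot as it stands. The module is installed in compiled form; this text tells all that it offers.
- The arm moves only by the tool step_arm, never from a script. Its argument "steps" is a list of rows, each a list of 5 numbers: the finger opening in m, from 0 to 0.0854, then the shift along the tool's x, y, z in m, then the turn about the tool's z in degrees. A call has 1 to 20 rows; each row shifts and turns the commanded pose from where the row before left it, along the tool's axes as they then stand; what a row does not reach is not made up. A row lasts 1/8 s, in which the tool goes at most 62.5 mm and 10.7 degrees, less where a joint would pass 70% of its speed; a pose out of reach is approached as far as the arm can. A call with a gripper value outside its range is refused whole. The fingers move at their own pace and stop on an object; "newtons" is the grip in N (left out, the last holds). Time passes only in rows, so rows that do not move let the fingers close. It gives the time, the measured TCP pose, the force, the opening and the grip force at its end, in the units of the state.
- sense(): the state, without advancing time (a new reading comes with each control period).
- snapshot(name): name is "side" or "top"; returns (picture, depth): 384x512x3 uint8, blue, green, red; 384x512 float32, m along the optical axis (not along the pixel's ray), 0 where there is no reading.
- get_calibration(name): a dict with "mtx" (3x3 intrinsics, pixels), "world_to_cam" (4x4, takes a point from world to camera coordinates). Camera axes: x right, y down, z forward; pixel columns grow to the right and rows downward; lengths in m; the calibration is good to about 2 mm. A picture is of the moment at which its call begins. get_calibration takes no time and is no camera call.
- r.finish_job(): hands the job in; it is judged then, once.
The state is a dict: "clock": time; "q": joint angles; "joint_vel": joint speeds; "tau": joint torques, N m; "ee_pos": TCP position; "eef_rot": TCP orientation; "contact_force": force on the tool from outside, world axes, zero at the start; "torque": the same for the moment, N m; "grip_width": finger opening in m; "grip_force": force on a finger pad.
Only numpy, scipy, OpenCV 4.12 (cv2) and the standard library are available. Lean on these libraries where they do the work, as an engineer would, in place of code of your own. Each camera call takes 0.05 s, during which the arm holds its last target. There are 200 camera calls.

### The job

Tip the loose film cores out of the steel tray into the grey bin, then put the tray down and stack all the flat aluminium film tins in it as one square, centred pile. Finally slide the loaded tray, mouth first, through the opening of the grey bay under its clear roof until it is fully home, with the pile still square, and leave the film rolls and tools lying about where they are.

Things in the scene. Friction and masses are not known exactly. Their poses are not given: they have to be found in the camera images.
- tray: Low steel tray, 180 (x) x 124 (y) mm, floor 4 mm thick, 0.25 kg; origin centred under it, z up. Side rims rise to z 12 mm, the rear wall (x -90) to 22; the mouth at x +90 has no wall, so pieces slide out along +x. Black upright handle fin behind the rear wall: x -145 to -90, 12 mm thick in y (y = 0), z 6 to 56 mm; grip it across its thickness near x -125.
- core1: Plastic film core, a disc 54 mm across and 35 mm thick, about 30 g, lying flat in the tray at the start; origin at the centre of its underside. 2 to 4 are present.
- core2: Plastic film core, a disc 54 mm across and 35 mm thick, about 30 g, lying flat in the tray at the start; origin at the centre of its underside. 2 to 4 are present.
- core3: Plastic film core, a disc 54 mm across and 35 mm thick, about 30 g, lying flat in the tray at the start; origin at the centre of its underside. 2 to 4 are present.
- core4: Plastic film core, a disc 54 mm across and 35 mm thick, about 30 g, lying flat in the tray at the start; origin at the centre of its underside. 2 to 4 are present.
- tin1: Flat aluminium film tin, 120 (x) x 62 (y) x 18 mm, about 0.15 kg, lying flat on the table at the start; origin at the centre of its underside. All tins are alike; 3 or 4 are present.
- tin2: Flat aluminium film tin, 120 (x) x 62 (y) x 18 mm, about 0.15 kg, lying flat on the table at the start; origin at the centre of its underside. All tins are alike; 3 or 4 are present.
- tin3: Flat aluminium film tin, 120 (x) x 62 (y) x 18 mm, about 0.15 kg, lying flat on the table at the start; origin at the centre of its underside. All tins are alike; 3 or 4 are present.
- tin4: Flat aluminium film tin, 120 (x) x 62 (y) x 18 mm, about 0.15 kg, lying flat on the table at the start; origin at the centre of its underside. All tins are alike; 3 or 4 are present.
- bin: Open grey plastic bin, loose, 170 (x) x 220 (y) x 80 mm high, walls and floor 4 mm, 0.8 kg; origin at the centre of its underside.
- bay: Fixed grey bay with a clear roof. Origin on the table, where the tray's origin is when fully home; x points inwards. Side walls from x -70 to 100 mm, 138 mm between them, 150 over them; back stop at x 94; roof from x -60 to 100, underside at z 95, top 105 mm. The open front faces -x. The handle of a tray that is home stays out in front of the roof.
- film2: Film roll 100 mm across, 35 mm high, bystander; origin under its centre.
- film3: Film roll 100 mm across, 35 mm high, bystander; origin under its centre.
- tape: Small roll of tape 54 mm across, 24 mm high, bystander; origin under its centre.
- screwdriver: Screwdriver lying on the table, bystander.
- wrench: Wrench lying on the table, bystander.

How it is judged:
By the outcome, as a careful person would: the job done as asked, in the order asked, and still so for the second after the job is handed in, with the robot touching nothing.
Of core1, core2, core3, core4 only 2 to 4 are there at a start; the rules pass over those that are not, and their reading is None.
Of tin1, tin2, tin3, tin4 only 3 to 4 are there at a start; the rules pass over those that are not, and their reading is None.
At some moment in a run one of tray, bin may be knocked a few centimetres aside while the robot is not near it.
It also fails if it takes over 210 s, if anything falls off the work surface, if the arm or the gripper's body presses on something with over 40 N, if the wrist force passes 120 N, or if a joint passes its speed limit or range.

## Working session

There is one attempt and no reset: what is moved stays moved. The work goes in short steps, Python scripts to look and compute and a tool call to move; the robot and the scene stay as the last step left them, time stands still between calls to the robot, and variables do not carry over. Pictures are saved under pics/ and viewed, at most 14 in all, crops included, and the job is handed in when it is done.

Besides the shell and the picture viewer there is one more tool, called after ">>>" as name(argument=value, ...), one argument or row to a line, values as JSON. step_arm: Moves the arm, as the interface text tells. Its arguments: {"type":"object","properties":{"steps":{"type":"array","items":{"type":"array","items":{"type":"number"}}},"newtons":{"type":"number"}},"required":["steps"]}

```bash
mkdir -p pics; cat > h.py <<'E'
import numpy as np, cv2
from cell import sense, snapshot, get_calibration, r
def look(name, fn=None):
    im,d=snapshot(name)
    if fn: cv2.imwrite(f'pics/{fn}.png',im)
    np.savez(f'last_{name}.npz',im=im,d=d)
    return im,d
def cloud(name,d):
    c=get_calibration(name);K=c['mtx'];T=np.linalg.inv(c['world_to_cam'])
    v,u=np.mgrid[:d.shape[0],:d.shape[1]]
    P=np.stack([(u-K[0,2])/K[0,0]*d,(v-K[1,2])/K[1,1]*d,d],-1)
    return P@T[:3,:3].T+T[:3,3]
def ray(name,u,v,z):
    c=get_calibration(name);K=c['mtx'];T=np.linalg.inv(c['world_to_cam'])
    p=T[:3,:3]@np.array([(u-K[0,2])/K[0,0],(v-K[1,2])/K[1,1],1.]);o=T[:3,3]
    return o+p*(z-o[2])/p[2]
E
python3 - <<'E'
from h import *
for n in('top','side'):
    im,d=look(n,n+'0'); c=get_calibration(n); T=np.linalg.inv(c['world_to_cam']); print(n,T.round(3).tolist(),c['mtx'].round(1).tolist(),(d==0).mean())
s=sense(); print(s)
E
```

```text
top [[0.011, -0.986, 0.165, 0.378], [-1.0, -0.014, -0.015, -0.059], [0.017, -0.165, -0.986, 1.16], [0.0, 0.0, 0.0, 1.0]] [[364.1, 0.0, 257.6], [0.0, 364.1, 189.4], [0.0, 0.0, 1.0]] 0.003962198893229167
side [[0.984, -0.105, 0.146, 0.352], [-0.18, -0.586, 0.79, -1.224], [0.002, -0.804, -0.595, 0.902], [0.0, 0.0, 0.0, 1.0]] [[456.9, 0.0, 253.9], [0.0, 456.9, 187.6], [0.0, 0.0, 1.0]] 0.004445393880208333
{'clock': 0.1, 'q': array([-69.83510002,  22.00995572,   0.93879481,  78.55304087,
        -0.36035795,  79.53895727,  -2.66448495]), 'joint_vel': array([ 0.00218247, -0.14637304,  0.06255497,  0.00574107,  0.02639098,
       -0.10710713,  0.08678696]), 'tau': array([ 3.46077344e-03, -6.29127073e+01,  8.47468413e-01, -3.72748160e+01,
        1.67287124e-02,  1.05357781e-02,  1.05829747e-04]), 'ee_pos': array([0.25168205, 0.57155117, 0.20350196]), 'eef_rot': array([[-9.15200320e-01,  4.02998680e-01, -6.62270359e-04],
       [ 4.02999222e-01,  9.15198925e-01, -1.59799890e-03],
       [-3.78823277e-05, -1.72938355e-03, -9.99998504e-01]]), 'contact_force': array([ 0.1617544 , -0.6868065 , -0.36010414]), 'torque': array([-0.01501129,  0.00471969,  0.01880802]), 'grip_force': 0.0, 'grip_width': 0.08538197348579644}
```

View pics/top0.png

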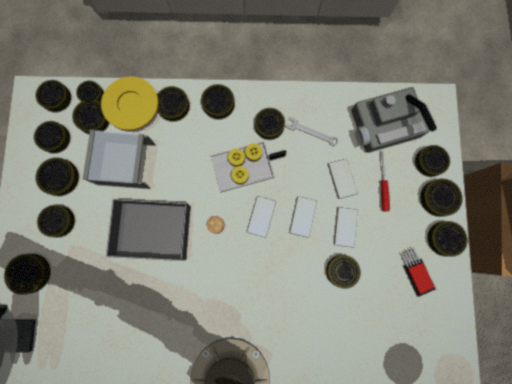

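View pics/side0.png

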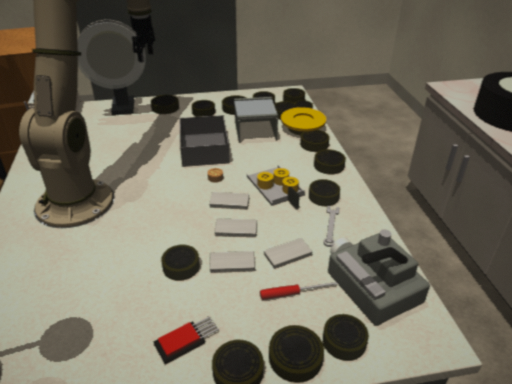

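The top view shows the tray with 3 cores at (243,167) and its handle to the right. The dark bin is at (150,228), and the bay at (115,158) opens to the right. The four tins are at (262,216), (303,216), (342,178) and (346,227). The side view agrees. Next I'll measure them.

```bash
cat >> h.py <<'E'
def rect(P2):
    (c,(w,h),a)=cv2.minAreaRect(P2.astype(np.float32)*1000)
    if w<h: w,h,a=h,w,a+90
    return np.array(c).round(1),round(w,1),round(h,1),round((a+90)%180-90,2)   # long-axis angle, world deg, mm
def blobs(mask,P,name='',mn=60):
    n,l,s,c=cv2.connectedComponentsWithStats(mask.astype(np.uint8))
    for i in range(1,n):
        if s[i,4]<mn: continue
        Q=P[l==i]; print(name,'px',c[i].round(0),s[i,4],'rect',*rect(Q[:,:2]),'z',np.percentile(Q[:,2],[5,50,95]).round(4))
E
python3 - <<'E'
from h import *
for n in ('top','side'):
    f=np.load(f'last_{n}.npz');im,d=f['im'],f['d'];P=cloud(n,d);z=P[...,2]
    tab=(abs(P[...,0]-.5)<.2)&(abs(P[...,1])<.5)&(abs(z)<.008);print(n,'table z',np.median(z[tab]))
    ok=(d>0)&(P[...,0]>.25)&(P[...,0]<.85)&(abs(P[...,1])<.6)
    hsv=cv2.cvtColor(im,cv2.COLOR_BGR2HSV)
    blobs(ok&(z>.012)&(z<.024)&(hsv[...,1]<60)&(hsv[...,2]>90),P,'tin')
    blobs(ok&(hsv[...,1]>120)&(hsv[...,0]>18)&(hsv[...,0]<35)&(hsv[...,2]>90),P,'yel',30)
    blobs(ok&(z>.055)&(z<.14),P,'high',40)
    blobs(ok&(z>.026)&(z<.07)&(hsv[...,1]<90),P,'mid',30)
    if n=='top':
        c=cv2.resize(im[120:270,70:370],None,fx=2.6,fy=2.6,interpolation=cv2.INTER_CUBIC);cv2.imwrite('pics/crop0.png',c)
E
```

```text
top table z 0.001264318807904452
tin px [383. 164.] 60 rect [ 659.7 -480.2] 100.9 13.3 5.66 z [0.013  0.0166 0.0198]
tin px [342. 178.] 714 rect [ 610.  -347.1] 120.6 63.8 14.3 z [0.015  0.0188 0.0224]
tin px [261. 216.] 748 rect [484.2 -87.3] 120.4 62.4 -15.28 z [0.0148 0.0186 0.0221]
tin px [303. 217.] 744 rect [ 484.9 -219. ] 119.6 62.2 -12.78 z [0.0153 0.0186 0.0222]
tin px [345. 227.] 750 rect [ 454.4 -353.7] 120.2 62.9 -7.89 z [0.0146 0.0186 0.0224]
yel px [129. 113.] 1355 rect [800.8 341. ] 181.7 98.3 89.99 z [0.0382 0.0486 0.0525]
yel px [243. 161.] 677 rect [650. -39.] 115.1 107.7 12.91 z [0.0171 0.0394 0.0434]
high px [388. 121.] 2755 rect [ 776.3 -492.2] 214.8 153.3 -87.99 z [0.0658 0.0841 0.1239]
high px [114. 158.] 2900 rect [648.6 351.7] 172.7 151.4 86.53 z [0.0938 0.1025 0.1074]
high px [277. 153.] 52 rect [ 678.4 -136.1] 53.3 11.1 -74.46 z [0.0552 0.0572 0.0601]
high px [142. 228.] 707 rect [435.6 251.4] 221.2 170.2 87.64 z [0.0581 0.0777 0.0834]
mid px [ 54. 102.] 36 rect [840.5 584.7] 29.9 18.4 89.94 z [0.0324 0.0367 0.0399]
mid px [ 76. 118.] 58 rect [794.5 507. ] 
[... 2912 characters left out ...]
 [0.0278 0.0486 0.068 ]
mid px [274. 125.] 56 rect [713.  314.8] 118.2 7.4 88.41 z [0.0281 0.0458 0.0686]
mid px [310. 137.] 87 rect [827.3 205.7] 69.8 44.0 -88.14 z [0.0315 0.034  0.0373]
mid px [204. 153.] 532 rect [426.7 140.6] 169.1 18.7 -3.42 z [0.0282 0.0485 0.0685]
mid px [323. 158.] 91 rect [832.5  55.3] 81.1 34.3 -89.82 z [0.0305 0.0339 0.037 ]
mid px [324. 187.] 379 rect [ 784.1 -109.5] 102.3 92.9 16.01 z [0.0306 0.034  0.0372]
mid px [293. 195.] 109 rect [ 673.6 -139.9] 55.9 12.3 -71.58 z [0.0276 0.0444 0.0568]
mid px [366. 281.] 1585 rect [ 772.2 -499.7] 222.2 116.7 -72.5 z [0.0308 0.0656 0.0696]
mid px [178. 257.] 636 rect [ 311.6 -340.4] 101.8 90.0 68.2 z [0.0302 0.0343 0.0375]
```

View pics/crop0.png

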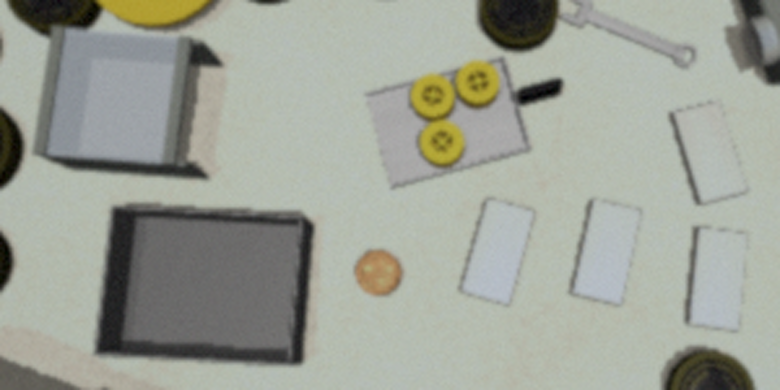

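```bash
cat >> h.py <<'E'
def plan(x,y,z,ya=None,mode='near'):
    s=sense();R=s['eef_rot'];d=R.T@(np.array([x,y,z])/1000-s['ee_pos'])
    a=np.degrees(np.arctan2(R[1,1],R[0,1])); t=0
    if ya is not None: t=(a-ya+90)%180-90
    print('t',round(s['clock'],2),'pos',(s['ee_pos']*1000).round(1),'yang',round(a,2),'shift mm',(d*1000).round(1),'turn',round(t,2),'q7',round(s['q'][6]),'w',round(s['grip_width'],4),'F',s['contact_force'].round(1))
E
python3 - <<'E'
from h import *
plan(678.3,-145,150,18)
f=np.load('last_top.npz');im,d=f['im'],f['d'];P=cloud('top',d)
hsv=cv2.cvtColor(im,cv2.COLOR_BGR2HSV)
for (u,v) in [(225,170),(262,170),(240,140),(200,180),(225,200)]: print(im[v,u],hsv[v,u])
# tray floor corners from crop0 (2.6x + offset)
for u,v in [(367,94),(505,60),(528,150),(392,187)]:
    U,V=u/2.6+70,v/2.6+120; print(ray('top',U,V,.012)[:2].round(4))
E
```

```text
t 0.1 pos [251.7 571.6 203.5] yang 66.23 shift mm [-679.2 -483.8   54.4] turn 48.23 q7 -3 w 0.0854 F [ 0.2 -0.7 -0.4]
[168 168 170] [  0   3 170]
[169 169 170] [  0   2 170]
[181 191 183] [ 54  13 191]
[181 188 183] [ 51   9 188]
[174 187 183] [ 39  18 187]
[0.6772 0.0762]
[ 0.7239 -0.0955]
[ 0.609  -0.1249]
[0.5602 0.0418]
```

>>> step_arm(
  steps=[
    [0.05,-0.025,-0.018,0,0],
    [0.05,-0.045,-0.032,0,0],
    [0.05,-0.045,-0.032,0,0],
    [0.05,-0.045,-0.032,0,0],
    [0.05,-0.045,-0.032,0,0],
    [0.05,-0.045,-0.032,0,0],
    [0.05,-0.045,-0.032,0,0],
    [0.05,-0.045,-0.032,0,0],
    [0.05,-0.045,-0.032,0,0],
    [0.05,-0.045,-0.032,0,0],
    [0.05,-0.045,-0.032,0,0],
    [0.05,-0.045,-0.032,0,0],
    [0.05,-0.045,-0.032,0,0],
    [0.05,-0.045,-0.032,0,0],
    [0.05,-0.045,-0.032,0,0],
    [0.05,-0.024,-0.018,0,0],
    [0.05,0,0,0,0],
  ],
)

```text
clock: 2.22
ee_pos: [0.6778, -0.1482, 0.2028]
eef_rot: [[-0.913, 0.407, -0.002], [0.407, 0.913, -0.002], [0.002, -0.003, -1.0]]
contact_force: [-0.7, 0.1, -0.2]
grip_width: 0.0501
grip_force: 0.0
```

>>> step_arm(
  steps=[
    [0.05,0,0,0.01,10],
    [0.05,0,0,0.01,10],
    [0.05,0,0,0.01,10],
    [0.05,0,0,0.01,10],
    [0.05,0,0,0.01,9.7],
    [0.05,0,0,0.0,0],
    [0.05,0,0,0.0,0],
  ],
)

```text
clock: 3.1
ee_pos: [0.6783, -0.1437, 0.1548]
eef_rot: [[-0.289, 0.957, 0.0], [0.957, 0.289, 0.0], [0.0, 0.0, -1.0]]
contact_force: [-0.4, 0.1, 0.9]
grip_width: 0.0502
grip_force: 0.0
```

```bash
python3 - <<'E'
from h import *
plan(678,-145,16,16.5)
E
```

```text
t 3.1 pos [ 678.3 -143.7  154.8] yang 16.81 shift mm [ -1.1  -0.7 138.7] turn 0.31 q7 39 w 0.0502 F [-0.4  0.1  0.9]
```

>>> step_arm(
  steps=[
    [0.05,-0.001,0,0.02,0],
    [0.05,0,0,0.02,0],
    [0.05,0,0,0.02,0],
    [0.05,0,0,0.02,0],
    [0.05,0,0,0.02,0],
    [0.05,0,0,0.02,0],
    [0.05,0,0,0.01,0],
    [0.05,0,0,0.009,0],
    [0.05,0,0,0,0],
    [0.0,0,0,0,0],
    [0,0,0,0,0],
    [0,0,0,0,0],
    [0,0,0,0,0],
    [0,0,0,0,0],
  ],
  newtons=120,
)

```text
clock: 4.85
ee_pos: [0.6793, -0.1457, 0.0165]
eef_rot: [[-0.285, 0.959, 0.002], [0.959, 0.285, -0.0], [-0.001, 0.002, -1.0]]
contact_force: [0.9, 0.3, 6.1]
grip_width: 0.008
grip_force: 117.9
```

>>> step_arm(
  steps=[
    [0,0,0,0,0],
    [0,0,0,-0.005,0],
    [0,0,0,-0.005,0],
    [0,0,0,-0.005,0],
    [0,0,0,-0.005,0],
    [0,0,0,0,0],
    [0,0,0,0,0],
  ],
)

```text
clock: 5.72
ee_pos: [0.6784, -0.1454, 0.0352]
eef_rot: [[-0.285, 0.959, -0.0], [0.959, 0.285, 0.0], [0.0, -0.0, -1.0]]
contact_force: [0.1, -0.6, -2.5]
grip_width: 0.0083
grip_force: 117.9
```

```bash
python3 - <<'E'
from h import *
im,d=look('side','lift'); cv2.imwrite('pics/lift.png',cv2.resize(im[120:270,170:370],None,fx=3,fy=3))
plan(434,5,150,-2)
E
```

```text
t 5.78 pos [ 678.3 -145.5   35.1] yang 16.54 shift mm [ 213.8 -191.5 -114.8] turn 18.54 q7 41 w 0.0086 F [-0.8 -0.  -4.6]
```

View pics/lift.png

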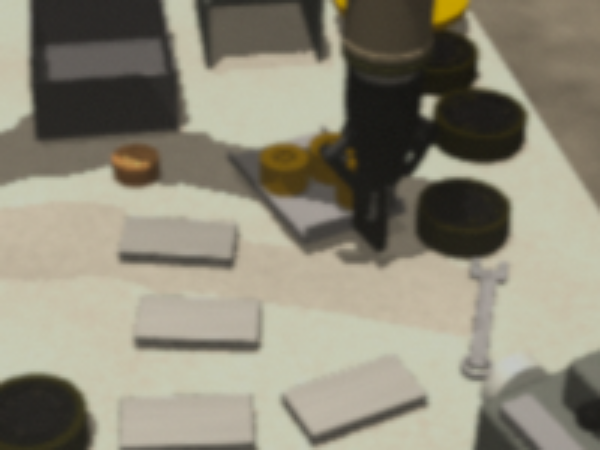

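The gripper holds the fin and the wrist feels about 3 N, which matches the tray and cores. Next I'll check its tilt.

```bash
cat >> h.py <<'E'
def traytilt():
    # points of the tray floor: in the tool frame, x_tray along heading, origin at grip point
    s=sense();R=s['eef_rot'];h=-np.array([R[1,1],-R[0,1],0]);h=np.array([-R[1,1],R[0,1],0]); n=np.array([R[0,1],R[1,1],0])
    for nm in('top','side'):
        im,d=look(nm);P=cloud(nm,d);Q=(P-s['ee_pos'])[d>0];sat=cv2.cvtColor(im,cv2.COLOR_BGR2HSV)[...,1][d>0]
        a=Q@h;b=Q@n
        m=(a>60)&(a<185)&(abs(b)<45)&(sat<25)&(abs(Q[:,2])<.09)
        for _ in range(4):
            c=np.polyfit(a[m],Q[m,2],1); m&=abs(Q[:,2]-np.polyval(c,a))<.006
        print(nm,m.sum(),'tilt deg',round(np.degrees(np.arctan(c[0])),2),'z floor at grip',round(np.polyval(c,0)*1000+s['ee_pos'][2]*1000,1))
E
python3 -c "
from h import *
traytilt()"
```

```text
Traceback (most recent call last):
  File "h.py", line 39, in traytilt
    c=np.polyfit(a[m],Q[m,2],1); m&=abs(Q[:,2]-np.polyval(c,a))<.006
TypeError: expected non-empty vector for x
```

```bash
sed -i 's/(a>60)&(a<185)&(abs(b)<45)/(a>.06)\&(a<.185)\&(abs(b)<.045)/' h.py
python3 -c "
from h import *
traytilt()"
```

```text
top 137 tilt deg -0.15 z floor at grip 21.4
side 118 tilt deg -1.91 z floor at grip 22.8
```

>>> step_arm(
  steps=[
    [0,0,0,-0.01,0],
    [0,0,0,-0.015,0],
    [0,0,0,-0.015,0],
    [0,0,0,-0.015,0],
    [0,0,0,-0.015,0],
    [0,0,0,-0.015,0],
    [0,0,0,-0.015,0],
    [0,0,0,-0.01,0],
    [0,0,0,-0.005,0],
    [0,0,0,0,0],
  ],
)

```text
clock: 7.18
ee_pos: [0.6786, -0.1456, 0.1505]
eef_rot: [[-0.285, 0.959, 0.0], [0.959, 0.285, -0.0], [-0.0, 0.0, -1.0]]
contact_force: [0.2, -0.5, -3.6]
grip_width: 0.0084
grip_force: 117.9
```

>>> step_arm(
  steps=[
    [0,0.004,-0.0035,0,0],
    [0,0.008,-0.007,0,0],
    [0,0.012,-0.01,0,0],
    [0,0.016,-0.0135,0,0],
    [0,0.016,-0.0135,0,0],
    [0,0.016,-0.0135,0,0],
    [0,0.016,-0.0135,0,0],
    [0,0.016,-0.0135,0,0],
    [0,0.016,-0.0135,0,0],
    [0,0.016,-0.0135,0,0],
    [0,0.016,-0.0135,0,0],
    [0,0.016,-0.0135,0,0],
    [0,0.016,-0.0135,0,0],
    [0,0.012,-0.01,0,0],
    [0,0.012,-0.01,0,0],
    [0,0.008,-0.007,0,0],
    [0,0.008,-0.007,0,0],
    [0,0.004,-0.0035,0,0],
    [0,0.002,-0.002,0,0],
    [0,0,0,0,0],
  ],
)

```text
clock: 9.68
ee_pos: [0.4262, 0.0193, 0.1504]
eef_rot: [[-0.285, 0.959, 0.0], [0.959, 0.285, -0.0], [-0.0, 0.0, -1.0]]
contact_force: [0.3, -0.7, -4.1]
grip_width: 0.0082
grip_force: 117.9
```

>>> step_arm(
  steps=[
    [0,0,0,0,1],
    [0,0,0,0,2],
    [0,0,0,0,3],
    [0,0,0,0,3],
    [0,0,0,0,3],
    [0,0,0,0,3],
    [0,0,0,0,2],
    [0,0,0,0,1],
    [0,0,0,0,0],
    [0,0,0,0,0],
  ],
)

```text
clock: 10.92
ee_pos: [0.4261, 0.0195, 0.1504]
eef_rot: [[0.025, 1.0, -0.0], [1.0, -0.025, -0.0], [-0.0, -0.0, -1.0]]
contact_force: [-0.2, -0.1, -3.5]
grip_width: 0.0084
grip_force: 117.9
```

```bash
python3 - <<'E'
from h import *
traytilt()
for n in('top','side'):
    f=np.load(f'last_{n}.npz');im,d=f['im'],f['d'];P=cloud(n,d);z=P[...,2]
    ok=(d>0)&(P[...,0]>.3)&(P[...,0]<.56)&(P[...,1]>.09)&(P[...,1]<.45)
    blobs(ok&(z>.055)&(z<.09),P,'bin')
plan(434,16,110,-2.5)
cv2.imwrite('pics/over.png',cv2.resize(np.load('last_top.npz')['im'][90:270,80:330],None,fx=3,fy=3))
E
```

```text
top 127 tilt deg -3.18 z floor at grip 146.1
side 20 tilt deg -58.4 z floor at grip 273.9
bin px [126. 227.] 493 rect [436.1 263.8] 197.0 170.1 87.66 z [0.0576 0.078  0.0832]
bin px [220. 142.] 189 rect [507.6 234. ] 232.5 70.7 71.21 z [0.0568 0.0698 0.0803]
bin px [188. 143.] 220 rect [358.2 243.3] 236.0 78.4 -75.7 z [0.0568 0.0686 0.0806]
t 11.03 pos [426.1  19.5 150.4] yang -1.45 shift mm [-3.3  8.  40.4] turn 1.05 q7 -9 w 0.0084 F [-0.2 -0.1 -3.6]
```

View pics/over.png

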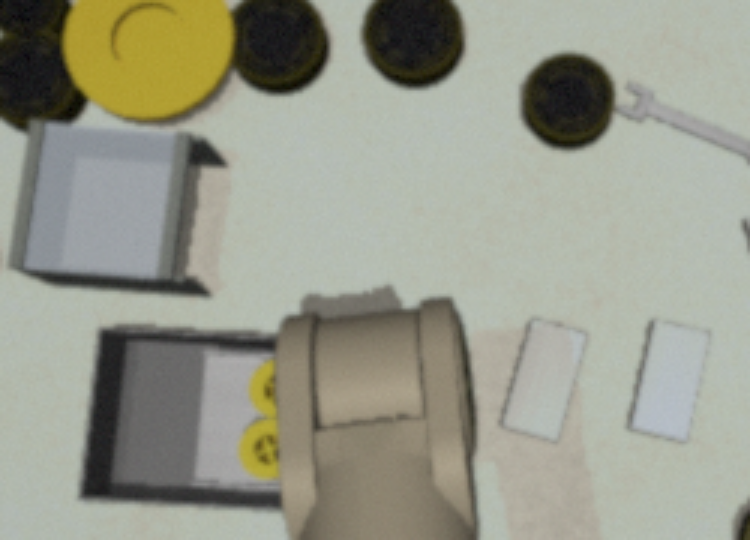

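The tray is over the bin, with its mouth at about (205,400) in the crop, all cores aboard and the bin unmoved. I'll lower it and loosen the grip so the tray rests on the wall.

>>> step_arm(
  steps=[
    [0,-0.003,0.004,0.005,0],
    [0,0,0.004,0.01,0],
    [0,0,0,0.01,0],
    [0,0,0,0.01,0],
    [0,0,0,0.003,0],
    [0,0,0,0,0],
  ],
)

```text
clock: 11.78
ee_pos: [0.4338, 0.0162, 0.1122]
eef_rot: [[0.026, 1.0, -0.001], [1.0, -0.026, -0.0], [-0.0, -0.001, -1.0]]
contact_force: [0.1, 0.7, -3.1]
grip_width: 0.0082
grip_force: 118.0
```

>>> step_arm(
  steps=[
    [0.005,0,0,0,0],
    [0,0,0,0,0],
    [0,0,0,0,0],
  ],
  newtons=20,
)

```text
clock: 12.15
ee_pos: [0.4342, 0.0163, 0.1126]
eef_rot: [[0.025, 1.0, 0.0], [1.0, -0.025, 0.0], [0.0, 0.0, -1.0]]
contact_force: [0.3, 0.7, -3.5]
grip_width: 0.0083
grip_force: 118.0
```

```bash
cat >> h.py <<'E'
def tt2(lo=.06,hi=.2):
    s=sense();R=s['eef_rot'];h=np.array([-R[1,1],R[0,1],0]);n=np.array([R[0,1],R[1,1],0])
    im,d=look('side');P=cloud('side',d);Q=(P-s['ee_pos'])
    a=Q@h;b=Q@n
    m=(d>0)&(a>lo)&(a<hi)&(b>.05)&(b<.068)&(Q[...,2]>-.2)&(Q[...,2]<.04)
    i=np.digitize(a[m],np.arange(lo,hi,.015));z=Q[m,2]
    print('rim z by 15mm', [round(float(np.percentile(z[i==k],85))*1000) for k in np.unique(i) if (i==k).sum()>2],'t',s['clock'],'F',s['contact_force'].round(1),'w',s['grip_width'])
    return im,d
E
python3 - <<'E'
from h import *
im,d=tt2()
cv2.imwrite('pics/sag.png',cv2.resize(im[60:200,120:360],None,fx=3.2,fy=3.2))
E
```

```text
rim z by 15mm [14, -6, -18, -74, -78, -8] t 12.15 F [ 0.3  0.7 -3.5] w 0.008297300596101053
```

View pics/sag.png

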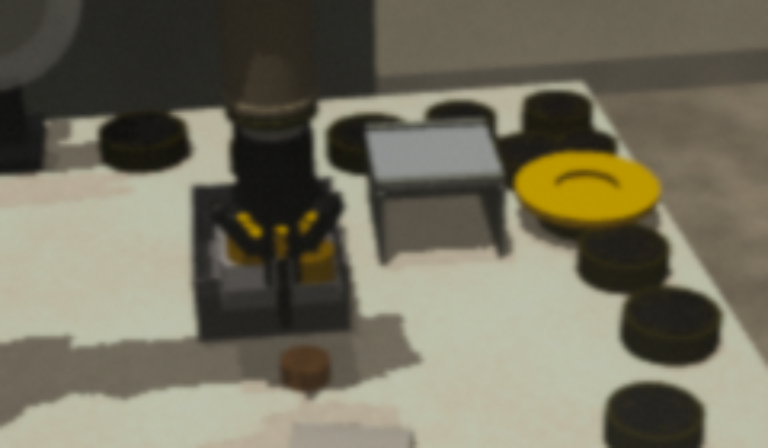

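>>> step_arm(
  steps=[
    [0.0,0,0,0.006,0],
    [0,0,0,0.004,0],
    [0,0,0,0,0],
    [0.01,0,0,0,0],
    [0.01,0,0,0,0],
    [0.01,0,0,0,0],
  ],
  newtons=20,
)

```text
clock: 12.95
ee_pos: [0.4341, 0.0163, 0.1025]
eef_rot: [[0.026, 1.0, 0.0], [1.0, -0.026, 0.0], [0.0, 0.0, -1.0]]
contact_force: [-0.4, 0.8, -2.6]
grip_width: 0.0102
grip_force: 59.5
```

```bash
python3 - <<'E'
from h import *
traytilt();tt2()
E
```

```text
top 117 tilt deg -1.58 z floor at grip 93.2
side 10 tilt deg -55.76 z floor at grip 210.2
rim z by 15mm [10, 19, -101, -71, -36] t 13.05 F [ 0.4  0.5 -3.3] w 0.010262692545970085
```

>>> step_arm(
  steps=[
    [0.0112,0,0,0,0],
    [0.0112,0,0,0,0],
    [0.0112,0,0,0,0],
  ],
)

```text
clock: 13.48
ee_pos: [0.4341, 0.0163, 0.1024]
eef_rot: [[0.026, 1.0, 0.0], [1.0, -0.026, 0.0], [0.0, 0.0, -1.0]]
contact_force: [-0.3, 0.5, -2.3]
grip_width: 0.0112
grip_force: 23.9
```

>>> step_arm(
  steps=[
    [0.0112,0,0,-0.005,0],
    [0.0112,0,0,-0.005,0],
    [0.0112,0,0,-0.005,0],
    [0.0112,0,0,-0.005,0],
    [0.0112,0,0,0,0],
  ],
)

```text
clock: 14.1
ee_pos: [0.4343, 0.0162, 0.1229]
eef_rot: [[0.026, 1.0, 0.001], [1.0, -0.026, 0.0], [0.0, 0.001, -1.0]]
contact_force: [-0.4, -0.2, -1.7]
grip_width: 0.0112
grip_force: 23.8
```

```bash
python3 - <<'E'
from h import *
traytilt()
E
```

```text
top 154 tilt deg -11.85 z floor at grip 112.8
side 15 tilt deg -52.67 z floor at grip 197.6
```

It pivots in the grip on the wall as planned. I'll keep raising.

>>> step_arm(
  steps=[
    [0.0112,0,0,-0.005,0],
    [0.0112,0,0,-0.005,0],
    [0.0112,0,0,-0.005,0],
    [0.0112,0,0,-0.005,0],
    [0.0112,0,0,-0.005,0],
    [0.0112,0,0,-0.005,0],
    [0.0112,0,0,-0.005,0],
    [0.0112,0,0,-0.005,0],
    [0.0112,0,0,-0.005,0],
    [0.0112,0,0,-0.005,0],
    [0.0112,0,0,-0.005,0],
    [0.0112,0,0,-0.005,0],
    [0.0112,0,0,-0.005,0],
    [0.0112,0,0,-0.005,0],
    [0.0112,0,0,-0.005,0],
    [0.0112,0,0,-0.005,0],
    [0.0112,0,0,0,0],
    [0.0112,0,0,0,0],
    [0.0112,0,0,0,0],
  ],
)

```text
clock: 16.58
ee_pos: [0.4339, 0.0162, 0.2021]
eef_rot: [[0.026, 1.0, -0.001], [1.0, -0.026, -0.0], [-0.0, -0.001, -1.0]]
contact_force: [0.5, 0.3, -4.4]
grip_width: 0.011
grip_force: 22.9
```

```bash
python3 - <<'E'
from h import *
traytilt()
a=np.load('last_top.npz')['im'][130:270,80:330];b=np.load('last_side.npz')['im'][60:200,120:370]
cv2.imwrite('pics/dump.png',cv2.resize(np.vstack([a,b]),None,fx=2.1,fy=2.1))
E
```

```text
Traceback (most recent call last):
  File "h.py", line 39, in traytilt
    c=np.polyfit(a[m],Q[m,2],1); m&=abs(Q[:,2]-np.polyval(c,a))<.006
TypeError: expected non-empty vector for x
```

```bash
python3 - <<'E'
from h import *
a=look('top')[0][130:270,80:330];b=look('side')[0][60:200,120:370]
cv2.imwrite('pics/dump.png',cv2.resize(np.vstack([a,b]),None,fx=2.1,fy=2.1))
E
```

```text
(no output)
```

View pics/dump.png

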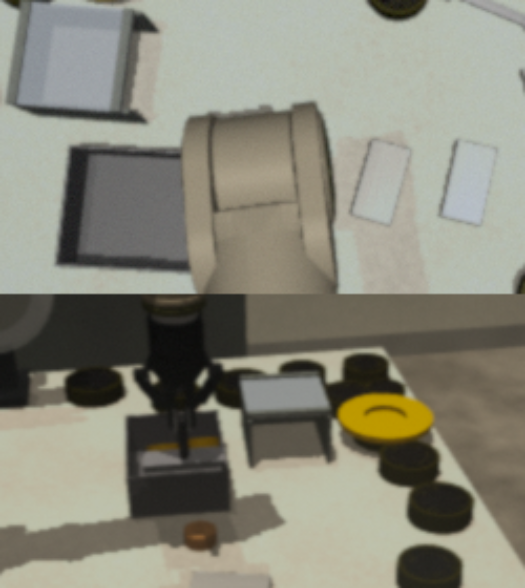

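```bash
python3 - <<'E'
from h import *
f=np.load('last_side.npz');im,d=f['im'],f['d'];P=cloud('side',d);hsv=cv2.cvtColor(im,cv2.COLOR_BGR2HSV)
print('yellow');blobs((hsv[...,1]>120)&(abs(hsv[...,0].astype(int)-25)<10)&(P[...,0]<.56)&(P[...,1]<.5)&(P[...,1]>0),P,'',3)
for u in (120+int(160/2.1),120+int(205/2.1)):
    for v in range(60+int(120/2.1),60+int(225/2.1),3): print(u,v,(P[v,u]*1000).round(0),hsv[v,u])
E
```

```text
yellow
 px [53. 51.] 5 rect [49.9  8.1] 15.3 2.7 -62.26 z [0.4811 0.4819 0.4826]
 px [205. 109.] 3 rect [463.1 496.3] 8.4 0.1 16.13 z [0.0327 0.0376 0.0385]
 px [216. 130.] 71 rect [478.9 192.6] 325.7 45.1 84.25 z [0.1734 0.1812 0.1881]
 px [197. 132.] 42 rect [396.  233.1] 257.3 46.7 -83.74 z [0.1391 0.1463 0.1516]
 px [220. 179.] 3 rect [467.2  32.9] 8.7 2.6 60.92 z [0.0075 0.008  0.009 ]
196 117 [418. 361.  75.] [25 39 39]
196 120 [417. 363.  61.] [20 20 38]
196 123 [416. 354.  53.] [18 32 40]
196 126 [415. 359.  37.] [20 20 39]
196 129 [414. 351.  28.] [15 26 40]
196 132 [404. 114. 149.] [ 21 208  87]
196 135 [399.  21. 191.] [ 17  34 105]
196 138 [398.  17. 182.] [ 13  14 128]
196 141 [397.  14. 173.] [10 16 93]
196 144 [402. 151.  81.] [24 21 61]
196 147 [400. 142.  74.] [23 26 39]
196 150 [399. 140.  64.] [20 21 36]
196 153 [399. 148.  46.] [20 21 37]
196 156 [398. 138.  40.] [23 28 37]
196 159 [397. 142.  25.] [18 33 39]
196 162 [396. 141.  13.] [23 27 38]
196 165 [395. 141.   1.] [17 40 57]
217 117 [498. 358.  69.] [18 29 44]
217 120 [497. 354.  58.] [20 20 39]
217 123 [497. 352.  46.] [ 8 26 40]
217 126 [496. 351.  34.] [12 31 41]
217 129 [468.  52. 188.] [ 21 218  89]
217 132 [468.  53. 177.] [ 20 170  90]
217 135 [464.  21. 184.] [15 14 71]
217 138 [464.  20. 174.] [15 15 69]
217 141 [468.  78. 128.] [15 23 45]
217 144 [473. 139.  80.] [15 23 66]
217 147 [473. 140.  68.] [18 35 36]
217 150 [472. 132.  60.] [10 22 35]
217 153 [471. 135.  46.] [23 28 37]
217 156 [471. 138.  32.] [12 34 38]
217 159 [470. 131.  24.] [23 28 37]
217 162 [470. 135.   9.] [24 34 37]
217 165 [469. 134.  -3.] [18 52 89]
```

The cores have not slid yet at roughly 35°, so I'll go steeper and move in over the wall.

>>> step_arm(
  steps=[
    [0.0112,0.004,0,-0.004,0],
    [0.0112,0.004,0,-0.004,0],
    [0.0112,0.004,0,-0.004,0],
    [0.0112,0.004,0,-0.003,0],
    [0.0112,0.004,0,-0.002,0],
    [0.0112,0.004,0,-0.002,0],
    [0.0112,0.004,0,-0.002,0],
    [0.0112,0.004,0,-0.002,0],
    [0.0112,0.004,0,-0.002,0],
    [0.0112,0.004,0,0,0],
    [0.0112,0.004,0,0,0],
    [0.0112,0.004,0,0,0],
    [0.0112,0.004,0,0,0],
    [0.0112,0.002,0,0,0],
    [0.0112,0,0,0,0],
    [0.0112,0,0,0,0],
    [0.0112,0,0,0,0],
  ],
)

```text
clock: 18.85
ee_pos: [0.4354, 0.0701, 0.2274]
eef_rot: [[0.026, 1.0, -0.0], [1.0, -0.026, 0.0], [-0.0, -0.0, -1.0]]
contact_force: [-0.6, 0.0, -2.3]
grip_width: 0.0113
grip_force: 22.8
```

```bash
python3 - <<'E'
from h import *
a=look('top')[0][130:270,80:330];b,d=look('side');P=cloud('side',d);hsv=cv2.cvtColor(b,cv2.COLOR_BGR2HSV)
y=(hsv[...,1]>120)&(abs(hsv[...,0].astype(int)-25)<10)&(P[...,0]<.56)&(P[...,1]<.5)&(P[...,1]>0)
blobs(y,P,'yel',3)
cv2.imwrite('pics/dump2.png',cv2.resize(b[70:190,150:300],None,fx=4,fy=4))
E
```

```text
yel px [201.   1.] 5 rect [438.7  16.1] 6.3 6.0 -43.87 z [0.5841 0.5867 0.5882]
yel px [53. 51.] 3 rect [50.9 11.2] 10.3 2.7 -66.59 z [0.4817 0.4822 0.4826]
yel px [219. 136.] 16 rect [496.7 306.8] 30.2 17.9 -31.14 z [0.0029 0.0158 0.0234]
yel px [205. 141.] 200 rect [445.8 237. ] 197.6 95.8 84.83 z [0.0026 0.0376 0.0798]
yel px [215. 172.] 62 rect [453.3  54.4] 44.4 34.6 -80.97 z [0.0197 0.0235 0.0264]
```

View pics/dump2.png

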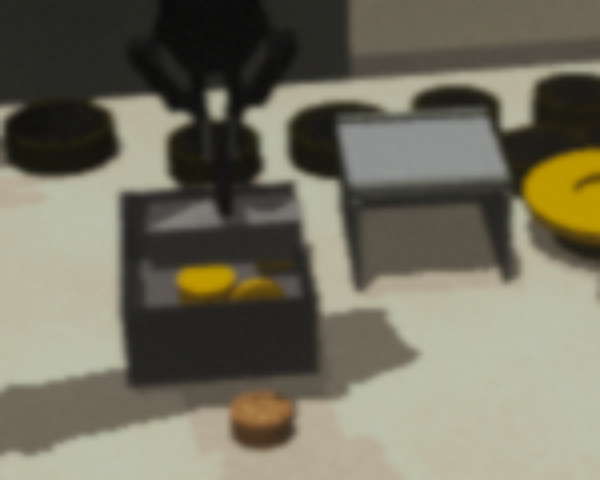

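All three cores, at roughly (205,280), (255,290) and (275,265) in the crop, lie in the bin. I'll clamp the tray, lift it clear and carry it in front of the bay.

>>> step_arm(
  steps=[
    [0,0,0,0,0],
    [0,0,0,0,0],
    [0,0,0,0,0],
    [0,0,0,-0.005,0],
    [0,0,0,-0.01,0],
    [0,0,0,-0.015,0],
    [0,0,0,-0.015,0],
    [0,0,0,-0.015,0],
    [0,0,0,-0.015,0],
    [0,0,0,-0.015,0],
    [0,0,0,-0.01,0],
    [0,0,0,0,0],
  ],
  newtons=120,
)

```text
clock: 20.45
ee_pos: [0.4358, 0.0703, 0.328]
eef_rot: [[0.026, 1.0, 0.001], [1.0, -0.026, 0.0], [0.0, 0.001, -1.0]]
contact_force: [-0.0, -1.1, -3.5]
grip_width: 0.0078
grip_force: 118.0
```

>>> step_arm(
  steps=[
    [0,0.001,0.01,0,0],
    [0,0.001,0.02,0,0],
    [0,0.001,0.02,0,0],
    [0,0.001,0.02,0,0],
    [0,0.001,0.02,0,0],
    [0,0.001,0.02,0,0],
    [0,0.001,0.02,0,0],
    [0,0.001,0.02,0,0],
    [0,0.001,0.02,0,0],
    [0,0,0.015,0,0],
    [0,0,0.01,0,0],
    [0,0,0,0,1.5],
    [0,0,0,0,0],
  ],
)

```text
clock: 22.08
ee_pos: [0.6304, 0.0742, 0.3273]
eef_rot: [[0.052, 0.999, -0.0], [0.999, -0.052, -0.0], [-0.0, -0.0, -1.0]]
contact_force: [0.1, -0.1, -2.6]
grip_width: 0.0085
grip_force: 117.9
```

```bash
python3 - <<'E'
from h import *
plan(632,74,185,-3)
s=sense()
b,d=look('side');P=cloud('side',d)
Q=P-s['ee_pos'];m=(d>0)&(abs(Q[...,0])<.075)&(Q[...,1]>-.04)&(Q[...,1]<.16)&(P[...,2]>.03)&(Q[...,2]<.03)
m[:,:]&=~((abs(Q[...,0])<.03)&(Q[...,2]>-.01))
for z0 in range(-210,20,20):
    k=m&(abs(Q[...,2]*1000-z0)<10)
    if k.sum()>3: print(z0,k.sum(),'y',np.percentile(Q[k][:,1]*1000,[10,50,90]).round(0),'x',np.percentile(Q[k][:,0]*1000,[3,97]).round(0))
t,d=look('top');P=cloud('top',d);hsv=cv2.cvtColor(t,cv2.COLOR_BGR2HSV)
ok=(d>0)&(P[...,0]>.3)&(P[...,0]<.56)&(P[...,1]>.05)&(P[...,1]<.45)
blobs(ok&(hsv[...,1]>120)&(abs(hsv[...,0].astype(int)-25)<10),P,'yel',10)
cv2.imwrite('pics/carry.png',np.hstack([cv2.resize(b[70:220,170:320],None,fx=2.6,fy=2.6),cv2.resize(t[120:270,80:230],None,fx=2.6,fy=2.6)]))
E
```

```text
t 22.07 pos [630.4  74.2 327.3] yang -3.01 shift mm [-1.000e-01  1.700e+00  1.423e+02] turn -0.01 q7 -3 w 0.0085 F [ 0.1 -0.1 -2.6]
-150 19 y [122. 126. 128.] x [-49.  63.]
-130 81 y [ 99. 110. 121.] x [-58.  59.]
-110 81 y [77. 86. 96.] x [-59.  58.]
-90 92 y [53. 64. 73.] x [-60.  59.]
-70 90 y [28. 39. 48.] x [-61.  56.]
-50 103 y [ 5. 14. 26.] x [-63.  56.]
-30 209 y [-11.  -5.   1.] x [-62.  55.]
-10 103 y [-6.  1.  5.] x [-58.  52.]
```

View pics/carry.png

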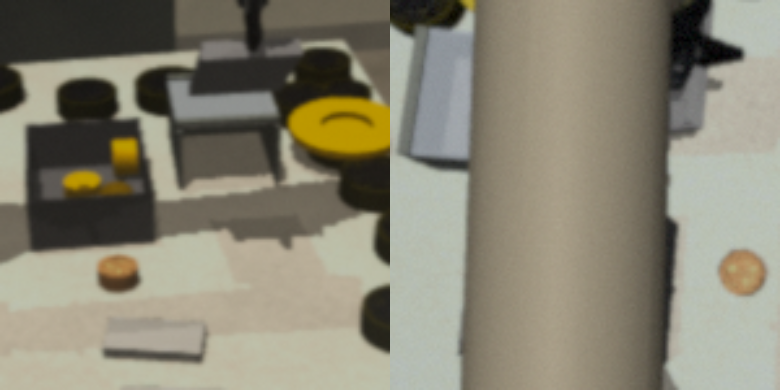

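The cores are in the bin, one leaning on its wall. The tray hangs at 42° with its mouth 153 mm below the TCP. I'll lower the mouth to the table, loosen the grip and lay the tray flat along an arc.

>>> step_arm(
  steps=[
    [0,-0.01,0,0.01,0],
    [0,-0.016,0.001,0.02,0],
    [0,-0.015,0.001,0.02,0],
    [0,0,0,0.02,0],
    [0,0,0,0.02,0],
    [0,0,0,0.02,0],
    [0,0,0,0.02,0],
    [0,0,0,0.02,0],
    [0,0,0,0.01,0],
    [0,0,0,0.01,0],
    [0,0,0,0,0],
    [0.0112,0,0,0,0],
    [0.0112,0,0,0,0],
    [0.0112,0,0,0,0],
  ],
  newtons=20,
)

```text
clock: 23.92
ee_pos: [0.6307, 0.0332, 0.1578]
eef_rot: [[0.052, 0.999, 0.001], [0.999, -0.052, 0.0], [0.0, 0.001, -1.0]]
contact_force: [-0.9, 0.3, -2.2]
grip_width: 0.0113
grip_force: 22.9
```

>>> step_arm(
  steps=[
    [0.0112,0,0,0.003,0],
    [0.0112,-0.007,0,0.006,0],
    [0.0112,-0.007,0,0.006,0],
    [0.0112,-0.006,0,0.006,0],
    [0.0112,-0.006,0,0.007,0],
    [0.0112,-0.006,0,0.007,0],
    [0.0112,-0.006,0,0.007,0],
    [0.0112,-0.006,0,0.008,0],
    [0.0112,0,0,0,0],
  ],
)

```text
clock: 25.05
ee_pos: [0.6277, -0.0114, 0.1065]
eef_rot: [[0.053, 0.999, -0.001], [0.999, -0.053, -0.0], [-0.0, -0.001, -1.0]]
contact_force: [-0.0, -2.5, 1.6]
grip_width: 0.0112
grip_force: 22.9
```

```bash
python3 - <<'E'
from h import *
plan(632,74,16,-3)
traytilt()
E
```

```text
t 25.05 pos [627.7 -11.4 106.5] yang -3.03 shift mm [85.6 -0.2 90.5] turn -0.03 q7 8 w 0.0112 F [-0.  -2.5  1.6]Traceback (most recent call last):
  File "<stdin>", line 3, in <module>
  File "h.py", line 39, in traytilt
    c=np.polyfit(a[m],Q[m,2],1); m&=abs(Q[:,2]-np.polyval(c,a))<.006
    raise TypeError("expected non-empty vector for x")
TypeError: expected non-empty vector for x
```

>>> step_arm(
  steps=[
    [0.0112,-0.005,0,0.0085,0],
    [0.0112,-0.005,0,0.0085,0],
    [0.0112,-0.005,0,0.0085,0],
    [0.0112,-0.004,0,0.0085,0],
    [0.0112,-0.003,0,0.008,0],
    [0.0112,-0.003,0,0.008,0],
    [0.0112,-0.003,0,0.008,0],
    [0.0112,-0.002,0,0.0075,0],
    [0.0112,-0.002,0,0.0075,0],
    [0.0112,-0.002,0,0.0075,0],
    [0.0112,-0.001,0,0.006,0],
    [0.0112,0,0,0,0],
  ],
)

```text
clock: 26.6
ee_pos: [0.626, -0.0456, 0.0202]
eef_rot: [[0.052, 0.999, -0.001], [0.999, -0.052, 0.0], [0.0, -0.001, -1.0]]
contact_force: [-0.2, -1.0, -1.0]
grip_width: 0.0111
grip_force: 22.4
```

```bash
python3 - <<'E'
from h import *
plan(632,74,16,-3)
try: traytilt()
except Exception as e: print(e)
E
```

```text
t 26.6 pos [626.  -45.6  20.2] yang -2.97 shift mm [119.7  -0.2   4.2] turn 0.03 q7 13 w 0.0111 F [-0.2 -1.  -1. ]
top 357 tilt deg -0.68 z floor at grip 7.5
side 160 tilt deg -0.94 z floor at grip 5.8
```

>>> step_arm(
  steps=[
    [0.0112,0,0,0.003,0],
    [0.0112,0,0,0,0],
    [0.04,0,0,0,0],
    [0.04,0,0,0,0],
    [0.04,0,0,-0.02,0],
    [0.04,0,0,-0.03,0],
    [0.04,0,0,-0.04,0],
    [0.04,0,0,-0.04,0],
    [0.08,0,0,0,0],
  ],
)

```text
clock: 27.82
ee_pos: [0.6289, -0.0464, 0.1534]
eef_rot: [[0.052, 0.999, 0.008], [0.999, -0.052, 0.0], [0.0, 0.008, -1.0]]
contact_force: [-0.7, -0.3, 0.1]
grip_width: 0.0567
grip_force: 0.0
```

```bash
cat >> h.py <<'E'
def clear(box,zlo,zhi,smax=60,vmin=90,mn=60):
    """rects of pale blobs within a height band, both cameras"""
    for n in('top','side'):
        im,d=look(n);P=cloud(n,d);z=P[...,2]+(-.0009 if n=='top' else .0009);hsv=cv2.cvtColor(im,cv2.COLOR_BGR2HSV)
        m=(d>0)&(P[...,0]>box[0])&(P[...,0]<box[1])&(P[...,1]>box[2])&(P[...,1]<box[3])&(z>zlo)&(z<zhi)&(hsv[...,1]<smax)&(hsv[...,2]>vmin)
        blobs(m,P,n,mn)
E
python3 - <<'E'
from h import *
clear((.4,.7,-.45,-.04),.012,.025)
for n in('top','side'):
    f=np.load(f'last_{n}.npz');im,d=f['im'],f['d'];P=cloud(n,d);z=P[...,2]
    blobs((d>0)&(P[...,0]>.3)&(P[...,0]<.56)&(P[...,1]>.1)&(P[...,1]<.4)&(z>.06)&(z<.09),P,n+' bin')
plan(482.5,-88.6,0,75)
t=np.load('last_top.npz')['im'];cv2.imwrite('pics/placed.png',cv2.resize(t[120:270,80:300],None,fx=3.5,fy=3.5))
E
```

```text
top px [342. 178.] 711 rect [ 610.2 -346.9] 120.6 63.1 15.85 z [0.0153 0.019  0.0224]
top px [261. 216.] 748 rect [483.9 -87.3] 120.0 62.1 -15.07 z [0.015  0.0187 0.0223]
top px [303. 217.] 743 rect [ 484.7 -219. ] 119.7 62.3 -13.15 z [0.0152 0.019  0.0222]
top px [345. 226.] 723 rect [ 455.1 -353.4] 117.5 62.5 -7.08 z [0.0152 0.019  0.0225]
side px [229. 199.] 485 rect [480.3 -90.6] 121.0 66.9 -16.15 z [0.0134 0.0168 0.0199]
side px [235. 226.] 602 rect [ 482.  -222.4] 120.2 66.4 -11.86 z [0.0136 0.0169 0.02  ]
side px [287. 251.] 733 rect [ 606.6 -351.2] 123.1 66.2 15.23 z [0.0136 0.0169 0.0201]
side px [233. 260.] 718 rect [ 453.7 -355.9] 114.9 66.7 -6.95 z [0.0136 0.0171 0.02  ]
top bin px [129. 226.] 465 rect [435.6 252.1] 220.5 170.2 87.57 z [0.0624 0.0788 0.083 ]
side bin px [202. 134.] 548 rect [432.4 249. ] 234.1 169.3 87.18 z [0.0608 0.0718 0.0804]
t 27.93 pos [626.7 -45.7 149.2] yang -2.96 shift mm [ -50.4 -142.1  148.9] turn -77.96 q7 10 w 0.0712 F [-0.6 -0.3 -0.1]
```

View pics/placed.png

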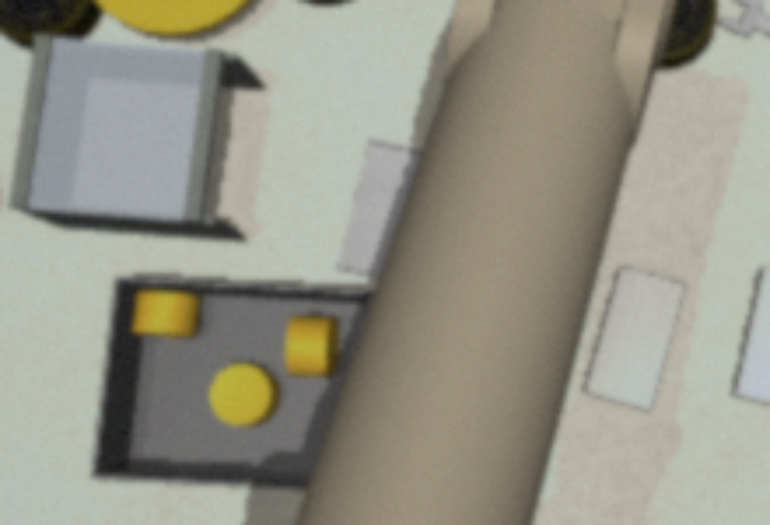

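>>> step_arm(
  steps=[
    [0.078,-0.01,-0.028,0,0],
    [0.078,-0.01,-0.028,0,0],
    [0.078,-0.01,-0.028,0,0],
    [0.078,-0.01,-0.029,0,0],
    [0.078,-0.01,-0.029,0,0],
    [0.078,0,0,0.01,-10],
    [0.078,0,0,0.01,-10],
    [0.078,0,0,0.01,-10],
    [0.078,0,0,0.01,-10],
    [0.078,0,0,0.01,-10],
    [0.078,0,0,0.01,-10],
    [0.078,0,0,0.01,-10],
    [0.078,0,0,0.01,-8],
    [0.078,0,0,0,0],
    [0.078,0,0,0,0],
  ],
)

```text
clock: 29.8
ee_pos: [0.4817, -0.0884, 0.0679]
eef_rot: [[-0.965, 0.261, -0.001], [0.261, 0.965, -0.0], [0.001, -0.0, -1.0]]
contact_force: [-0.0, 0.4, 0.9]
grip_width: 0.0779
grip_force: 0.0
```

```bash
python3 - <<'E'
from h import *
plan(482.2,-89,0,74.7)
# tray seen unobstructed now
clear((.52,.72,-.1,.2),.0025,.016,30,120)
E
```

```text
t 29.8 pos [481.7 -88.4  67.9] yang 74.85 shift mm [-0.7 -0.5 67.9] turn 0.15 q7 88 w 0.0779 F [-0.   0.4  0.9]
top px [202. 181.] 1279 rect [593.5  89.1] 184.2 137.2 81.82 z [0.0037 0.0058 0.0117]
side px [252. 164.] 512 rect [590.8  98.3] 178.0 130.0 81.78 z [0.0018 0.0036 0.0096]
```

>>> step_arm(
  steps=[
    [0.078,-0.001,0,0.02,0],
    [0.078,0,0,0.02,0],
    [0.078,0,0,0.015,0],
    [0.078,0,0,0.008,0],
    [0.078,0,0,0.004,0],
    [0.078,0,0,0,0],
    [0.05,0,0,0,0],
    [0.05,0,0,0,0],
    [0.05,0,0,0,0],
    [0.05,0,0,0,0],
  ],
  newtons=40,
)

```text
clock: 31.15
ee_pos: [0.483, -0.0885, 0.001]
eef_rot: [[-0.966, 0.258, 0.0], [0.258, 0.966, 0.0], [-0.0, 0.0, -1.0]]
contact_force: [-0.5, -0.1, 0.4]
grip_width: 0.0498
grip_force: 0.0
```

```bash
python3 - <<'E'
from h import *
plan(482.2,-89,0,74.7)
t,d=look('top');cv2.imwrite('pics/tray2.png',cv2.resize(t[120:270,80:300],None,fx=3.5,fy=3.5))
E
```

```text
t 31.15 pos [483.  -88.5   1. ] yang 75.03 shift mm [ 0.6 -0.7  1. ] turn 0.33 q7 92 w 0.0498 F [-0.5 -0.1  0.4]
```

View pics/tray2.png

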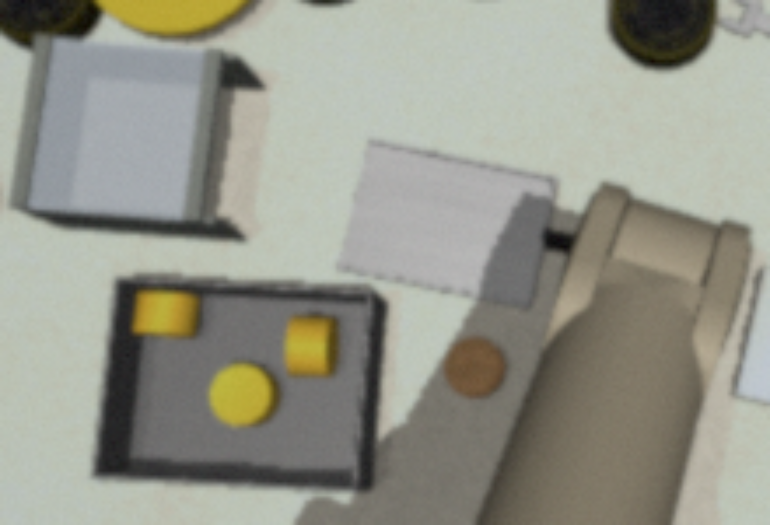

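```bash
python3 - <<'E'
from h import *
t,d=look('side');cv2.imwrite('pics/tinA.png',cv2.resize(t[120:270,150:350],None,fx=4,fy=4))
E
```

```text
(no output)
```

View pics/tinA.png

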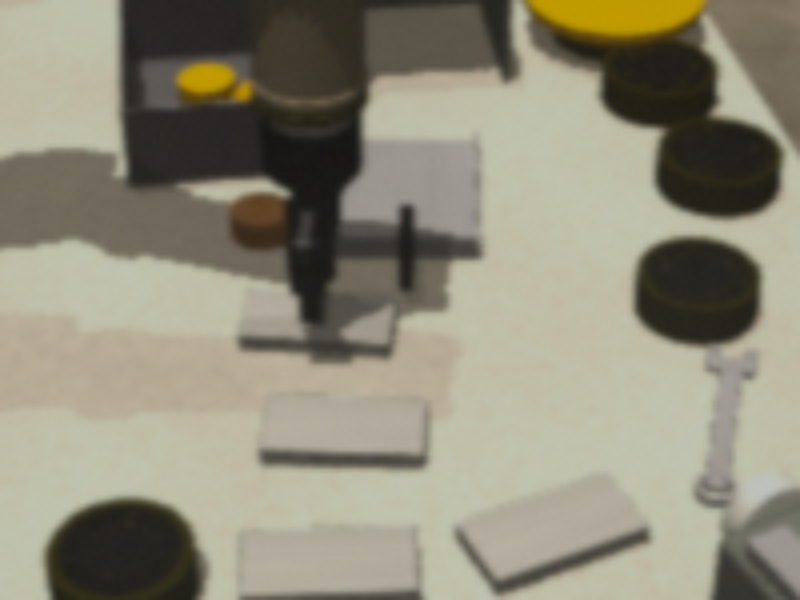

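The fingers closed just above tin A, so the tips stand farther back than I assumed. I'll reopen and go 12 mm lower.

>>> step_arm(
  steps=[
    [0.078,0,0,0,0],
    [0.078,0,0,0,0],
    [0.078,0,0,0,0],
    [0.078,0,0,0.004,0],
    [0.078,0,0,0.004,0],
    [0.078,0,0,0.004,0],
    [0.078,0,0,0,0],
    [0.055,0,0,0,0],
    [0.055,0,0,0,0],
    [0.055,0,0,0,0],
    [0.055,0,0,0,0],
  ],
  newtons=40,
)

```text
clock: 32.62
ee_pos: [0.483, -0.0885, -0.011]
eef_rot: [[-0.966, 0.258, 0.0], [0.258, 0.966, -0.0], [-0.0, 0.0, -1.0]]
contact_force: [0.4, 0.4, 0.1]
grip_width: 0.0548
grip_force: 0.0
```

```bash
python3 - <<'E'
from h import *
s=sense();R=s['eef_rot']
im,d=look('side');P=cloud('side',d);Q=(P-s['ee_pos'])@R
hsv=cv2.cvtColor(im,cv2.COLOR_BGR2HSV)
m=(d>0)&(abs(Q[...,0])<.02)&(abs(Q[...,1])<.07)&(hsv[...,2]<60)&(Q[...,2]>-.12)
for zb in range(-100,20,8):
    k=m&(abs(Q[...,2]*1000-zb)<4)
    if k.sum()>1: print(zb,k.sum(),'x',np.percentile(Q[k][:,0]*1000,[0,100]).round(0),'y',np.percentile(Q[k][:,1]*1000,[0,25,75,100]).round(0),'worldz',(np.median(P[k][:,2])*1000).round(0))
cv2.imwrite('pics/tinA2.png',cv2.resize(im[150:230,190:290],None,fx=6,fy=6))
E
```

```text
-100 20 x [-15.   9.] y [-68. -65. -31.  18.] worldz 91.0
-92 16 x [-14.   9.] y [-65. -62. -34.  21.] worldz 81.0
-84 27 x [-11.  10.] y [-62. -59. -52.  20.] worldz 73.0
-76 5 x [-11.  -8.] y [-62. -51. -30.  28.] worldz 64.0
-68 4 x [-9. -0.] y [19. 23. 27. 31.] worldz 56.0
-60 13 x [-9.  8.] y [-46. -42. -38.  27.] worldz 49.0
-52 13 x [-9.  4.] y [-49. -44. -40.  29.] worldz 42.0
-44 14 x [-10.   5.] y [-43. -41.  23.  28.] worldz 33.0
-36 10 x [-8.  6.] y [-42. -38. -34.  30.] worldz 25.0
-28 11 x [-6. -0.] y [-36. -18.  19.  27.] worldz 16.0
-20 5 x [-15.   4.] y [-34. -32. -30. -29.] worldz 10.0
```

View pics/tinA2.png

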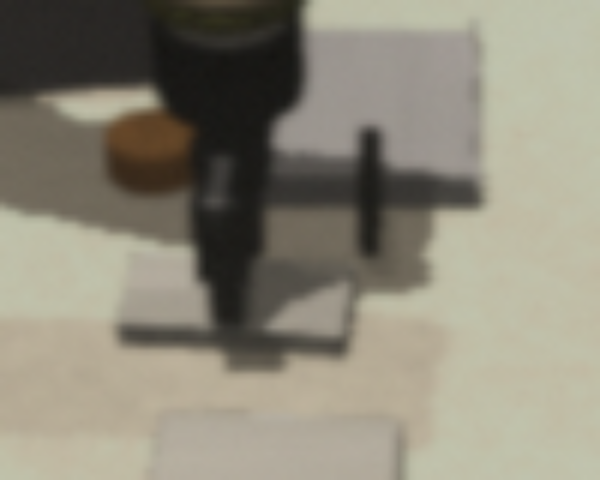

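>>> step_arm(
  steps=[
    [0.078,0,0,0,0],
    [0.078,0,0,0,0],
    [0.078,0,0,0,0],
    [0.078,0,0,0.004,0],
    [0.078,0,0,0.004,0],
    [0.078,0,0,0.004,0],
    [0.078,0,0,0.001,0],
    [0.078,0,0,0,0],
    [0.055,0,0,0,0],
    [0.055,0,0,0,0],
    [0.055,0,0,0,0],
    [0.055,0,0,0,0],
  ],
  newtons=40,
)

```text
clock: 34.17
ee_pos: [0.4831, -0.0885, -0.0237]
eef_rot: [[-0.966, 0.258, 0.0], [0.258, 0.966, 0.0], [-0.0, 0.0, -1.0]]
contact_force: [-1.6, -0.0, 6.3]
grip_width: 0.061
grip_force: 43.7
```

>>> step_arm(
  steps=[
    [0.05,0,0,-0.005,0],
    [0.05,0,0,-0.015,0],
    [0.05,0,0,-0.03,0],
    [0.05,0,0,-0.03,0],
    [0.05,0,0,-0.03,0],
    [0.05,0,0,-0.03,0],
    [0.05,0,0,-0.01,0],
    [0.05,0,0,0,0],
  ],
)

```text
clock: 35.17
ee_pos: [0.4832, -0.0885, 0.1262]
eef_rot: [[-0.966, 0.258, 0.001], [0.258, 0.966, 0.0], [-0.001, 0.001, -1.0]]
contact_force: [-0.7, 0.1, -1.5]
grip_width: 0.0607
grip_force: 44.1
```

```bash
cat >> h.py <<'E'
def trayfit():
    for n in('top','side'):
        im,d=look(n);hsv=cv2.cvtColor(cv2.GaussianBlur(im,(3,3),0),cv2.COLOR_BGR2HSV);P=cloud(n,d)
        m=((d>0)&(P[...,0]>.48)&(P[...,0]<.72)&(P[...,1]>-.03)&(P[...,1]<.26)&(hsv[...,1]<(9 if n=='top' else 22))&(P[...,2]<.03)).astype(np.uint8)
        m=cv2.morphologyEx(m,cv2.MORPH_OPEN,np.ones((5,5)));m=cv2.morphologyEx(m,cv2.MORPH_CLOSE,np.ones((9,9)))
        k,l,s,c=cv2.connectedComponentsWithStats(m);i=1+np.argmax(s[1:,4]);cs,_=cv2.findContours((l==i).astype(np.uint8),0,2)
        q=max(cs,key=len)[:,0];W=np.array([ray(n,u,v,.008) for u,v in q]);print(n,s[i,4],'tray',*rect(W[:,:2]))
        b=(d>0)&(P[...,2]>.03)&(P[...,2]<.065)&(hsv[...,2]<70)&(P[...,0]>.5)&(P[...,0]<.7)&(P[...,1]>-.1)&(P[...,1]<.03);blobs(b,P,n+' fin',15)
E
python3 - <<'E'
from h import *
s=sense();print(s['grip_width'],s['contact_force'],s['ee_pos'])
trayfit()
E
```

```text
0.060650271497007566 [-0.68251926  0.12738045 -1.48914137] [ 0.48315482 -0.08848864  0.12623856]
top 2193 tray [560.8  91.1] 184.8 179.6 -10.69
top fin px [237. 188.] 19 rect [567.3  -9.9] 10.3 9.3 85.44 z [0.0339 0.056  0.06  ]
side 300 tray [611.4 100.7] 103.7 69.1 75.05
side fin px [251. 179.] 54 rect [559.9 -37.2] 50.3 9.7 79.81 z [0.0334 0.0533 0.0565]
```

>>> step_arm(
  steps=[
    [0.05,-0.02,-0.01,0,5],
    [0.05,0,0,0,9],
    [0.05,0,0,0,9],
    [0.05,0,0,0,9],
    [0.05,0,0,0,9],
    [0.05,0,0,0,9],
    [0.05,0,0,0,9],
    [0.05,0,0,0,9],
    [0.05,0,0,0,9],
    [0.05,0,0,0,9],
    [0.05,-0.03,0.03,0,0],
    [0.05,-0.03,0.03,0,0],
    [0.05,-0.03,0.03,0,0],
    [0.05,-0.01,0.01,0,0],
    [0.05,0,0,0,0],
  ],
)

```text
clock: 37.15
ee_pos: [0.578, -0.2212, 0.1244]
eef_rot: [[0.192, 0.981, -0.003], [0.981, -0.192, -0.0], [-0.001, -0.003, -1.0]]
contact_force: [0.1, 0.7, -1.3]
grip_width: 0.0605
grip_force: 44.2
```

```bash
python3 - <<'E'
from h import *
trayfit()
for n in('top','side'):
    f=np.load(f'last_{n}.npz');im,d=f['im'],f['d'];P=cloud(n,d);hsv=cv2.cvtColor(cv2.GaussianBlur(im,(3,3),0),cv2.COLOR_BGR2HSV)
    # sample profile
    for x,y in [(.60,.09),(.60,.05),(.58,.09),(.70,.09),(.60,.21),(.52,.02),(.51,.09)]:
        c=get_calibration(n);q=c['world_to_cam']@[x,y,.004,1];u,v=(c['mtx']@q[:3])[:2]/q[2];print(n,x,y,hsv[int(v),int(u)],P[int(v),int(u),2].round(3))
E
```

```text
top 2198 tray [560.1  90.6] 184.7 179.7 -11.17
top fin px [243. 189.] 83 rect [564.5 -31.1] 52.8 11.7 78.1 z [0.0354 0.0559 0.0593]
side 190 tray [552.4  94.2] 133.0 41.2 81.42
side fin px [250. 181.] 34 rect [559.4 -39.1] 51.0 9.6 80.71 z [0.0335 0.0502 0.0572]
top 0.6 0.09 [  0   1 182] 0.005
top 0.6 0.05 [  0   3 181] 0.005
top 0.58 0.09 [  0   0 182] 0.003
top 0.7 0.09 [ 49  14 203] -0.0
top 0.6 0.21 [ 48  16 204] -0.001
top 0.52 0.02 [  0   0 113] 0.002
top 0.51 0.09 [ 47  18 204] 0.005
side 0.6 0.09 [23 28 37] 0.219
side 0.6 0.05 [18 31 82] 0.162
side 0.58 0.09 [23 34 30] 0.219
side 0.7 0.09 [ 35  32 160] -0.004
side 0.6 0.21 [ 31  30 194] -0.002
side 0.52 0.02 [17 27 65] 0.018
side 0.51 0.09 [ 30  28 198] 0.002
```

```bash
python3 - <<'E'
from h import *
f=np.load('last_top.npz');im,d=f['im'],f['d'];P=cloud('top',d);hsv=cv2.cvtColor(cv2.GaussianBlur(im,(3,3),0),cv2.COLOR_BGR2HSV)
m=((P[...,0]>.5)&(P[...,0]<.72)&(P[...,1]>-.03)&(P[...,1]<.26)&(hsv[...,1]<7)&(hsv[...,2]>150)&(abs(P[...,2])<.03)).astype(np.uint8)
m=cv2.morphologyEx(m,cv2.MORPH_OPEN,np.ones((5,5)))
k,l,s,c=cv2.connectedComponentsWithStats(m);i=1+np.argmax(s[1:,4]);q=max(cv2.findContours((l==i).astype(np.uint8),0,2)[0],key=len)[:,0]
print(s[i],c[i]);W=np.array([ray('top',u,v,.004) for u,v in q]);print(rect(W[:,:2]))
# centroid-based: mean & principal axis of the mask on plane z=.004
v,u=np.nonzero(l==i);A=np.array([ray('top',a,b,.004)[:2] for a,b in zip(u,v)]);e,V=np.linalg.eigh(np.cov(A.T));print(A.mean(0),np.degrees(np.arctan2(*V[::-1,1])),np.sqrt(e*12))
E
```

```text
[ 178  161   59   43 1832] [205.65283843 182.12772926]
(array([589.8,  86. ]), 175.7, 122.3, 79.31)
[0.59295465 0.09204261] 88.98499866040777 [0.11721675 0.16507791]
```

```bash
python3 - <<'E'
from h import *
plan(586.7,82.5,-19,-11.1)
E
```

```text
t 37.25 pos [ 578.2 -219.4  125. ] yang -10.93 shift mm [297.9 -48.7 144.3] turn 0.17 q7 22 w 0.061 F [-0.4  0.9 -3.6]
```

>>> step_arm(
  steps=[
    [0.05,0.015,-0.0025,0,0],
    [0.05,0.03,-0.005,0,0],
    [0.05,0.035,-0.0055,0,0],
    [0.05,0.035,-0.0055,0,0],
    [0.05,0.035,-0.0055,0,0],
    [0.05,0.035,-0.0055,0,0],
    [0.05,0.035,-0.006,0,0],
    [0.05,0.035,-0.006,0,0],
    [0.05,0.025,-0.005,0,0],
    [0.05,0.018,-0.0022,0,0.2],
    [0.05,0,0,0.02,0],
    [0.05,0,0,0.03,0],
    [0.05,0,0,0.03,0],
    [0.05,0,0,0.025,0],
    [0.05,0,0,0.01,0],
    [0.05,0,0,0,0],
  ],
)

```text
clock: 39.25
ee_pos: [0.5873, 0.0815, 0.0108]
eef_rot: [[0.193, 0.981, -0.001], [0.981, -0.193, -0.0], [-0.0, -0.001, -1.0]]
contact_force: [-0.1, -0.2, -1.4]
grip_width: 0.0605
grip_force: 44.2
```

```bash
python3 - <<'E'
from h import *
plan(586.7,82.5,-19,-11.1)
E
```

```text
t 39.25 pos [587.3  81.5  10.8] yang -11.15 shift mm [ 0.9 -0.8 29.8] turn -0.05 q7 -6 w 0.0605 F [-0.1 -0.2 -1.4]
```

>>> step_arm(
  steps=[
    [0.05,0.001,-0.001,0.015,0],
    [0.05,0,0,0.008,0],
    [0.05,0,0,0.004,0],
    [0.05,0,0,0.0025,0],
    [0.05,0,0,0,0],
  ],
)

```text
clock: 39.88
ee_pos: [0.587, 0.0823, -0.0186]
eef_rot: [[0.194, 0.981, 0.0], [0.981, -0.194, -0.0], [-0.0, 0.0, -1.0]]
contact_force: [1.2, 0.4, -1.8]
grip_width: 0.0603
grip_force: 44.2
```

>>> step_arm(
  steps=[
    [0.068,0,0,0,0],
    [0.068,0,0,0,0],
    [0.068,0,0,-0.01,0],
    [0.068,0,0,-0.02,0],
    [0.068,0,0,-0.03,0],
    [0.075,0,0,-0.03,0],
    [0.078,0,0,-0.03,0],
    [0.078,0,0,0,0],
  ],
)

```text
clock: 40.88
ee_pos: [0.5892, 0.0824, 0.1057]
eef_rot: [[0.194, 0.981, 0.006], [0.981, -0.194, 0.002], [0.003, 0.006, -1.0]]
contact_force: [-0.1, 0.1, -0.7]
grip_width: 0.0779
grip_force: 0.0
```

```bash
python3 - <<'E'
from h import *
plan(483.2,-220.8,-20,77.4)
E
```

```text
t 40.88 pos [589.2  82.4 105.7] yang -11.19 shift mm [-318.3  -45.8  124.5] turn -88.59 q7 -9 w 0.0779 F [-0.1  0.1 -0.7]
```

>>> step_arm(
  steps=[
    [0.078,-0.03,-0.005,0,0],
    [0.078,-0.04,-0.006,0,0],
    [0.078,-0.04,-0.006,0,0],
    [0.078,-0.04,-0.006,0,0],
    [0.078,-0.04,-0.006,0,0],
    [0.078,-0.04,-0.006,0,0],
    [0.078,-0.04,-0.006,0,0],
    [0.078,-0.03,-0.005,0,0],
    [0.078,-0.018,0,0,0],
    [0.078,0,0,0,-9.6],
    [0.078,0,0,0,-10],
    [0.078,0,0,0,-10],
    [0.078,0,0,0.01,-10],
    [0.078,0,0,0.01,-10],
    [0.078,0,0,0.01,-10],
    [0.078,0,0,0.01,-10],
    [0.078,0,0,0.01,-10],
    [0.078,0,0,0.01,-9],
    [0.078,0,0,0,0],
  ],
)

```text
clock: 43.25
ee_pos: [0.4794, -0.2205, 0.041]
eef_rot: [[-0.976, 0.219, -0.001], [0.219, 0.976, 0.001], [0.001, 0.0, -1.0]]
contact_force: [-0.2, 0.3, 0.8]
grip_width: 0.0781
grip_force: 0.0
```

```bash
python3 - <<'E'
from h import *
clear((.5,.68,.0,.17),.016,.03,60,90)
clear((.40,.7,-.45,-.13),.012,.025)
plan(483.2,-220.8,-20,77.4)
E
```

```text
top px [208. 183.] 731 rect [587.5  82.7] 120.4 62.4 78.76 z [0.0192 0.0228 0.0262]
side px [254. 165.] 255 rect [590.2  76.2] 123.5 45.9 78.99 z [0.0174 0.0211 0.0242]
top px [342. 171.] 385 rect [ 621. -345.] 98.7 61.8 15.97 z [0.0153 0.019  0.0229]
top px [350. 236.] 175 rect [ 430.8 -375.6] 93.8 34.3 -34.38 z [0.0152 0.0187 0.0224]
side px [226. 226.] 321 rect [ 459.9 -217.5] 75.0 68.3 -12.23 z [0.0132 0.017  0.02  ]
side px [250. 226.] 159 rect [ 513.7 -228.6] 66.7 54.0 75.97 z [0.0138 0.0165 0.0199]
side px [287. 251.] 727 rect [ 606.6 -349.6] 121.1 66.8 15.31 z [0.0135 0.0169 0.0199]
side px [233. 260.] 724 rect [ 453.6 -355.7] 114.7 69.1 -6.8 z [0.0136 0.0171 0.0201]
t 43.45 pos [ 480.5 -220.8   42. ] yang 77.28 shift mm [-2.6  0.6 62. ] turn -0.12 q7 108 w 0.0779 F [-0.4 -0.2  0.2]
```

Tin 1 lies in the tray at about (587, 82.5), at 78.8° and floor height, within about 2 mm of centre. Now tin B.

>>> step_arm(
  steps=[
    [0.078,-0.0035,0.002,0.02,0],
    [0.078,0,0,0.02,0],
    [0.078,0,0,0.015,0],
    [0.078,0,0,0.008,0],
    [0.078,0,0,0,0],
    [0.055,0,0,0,0],
    [0.055,0,0,0,0],
    [0.055,0,0,0,0],
    [0.055,0,0,0,0],
  ],
  newtons=40,
)

```text
clock: 44.58
ee_pos: [0.4846, -0.2198, -0.0206]
eef_rot: [[-0.976, 0.218, 0.001], [0.218, 0.976, -0.0], [-0.001, -0.0, -1.0]]
contact_force: [-1.3, 0.1, 7.2]
grip_width: 0.06
grip_force: 43.8
```

>>> step_arm(
  steps=[
    [0.05,0,0,-0.005,0],
    [0.05,0,0,-0.015,0],
    [0.05,0,0,-0.03,0],
    [0.05,0,0,-0.03,0],
    [0.05,0,0,-0.03,0],
    [0.05,0,0,-0.03,0],
    [0.05,0,0,-0.01,0],
    [0.05,0,0,0,0],
  ],
)

```text
clock: 45.58
ee_pos: [0.4843, -0.2195, 0.1289]
eef_rot: [[-0.976, 0.217, 0.001], [0.217, 0.976, -0.0], [-0.001, 0.0, -1.0]]
contact_force: [-0.2, 0.7, -1.4]
grip_width: 0.0605
grip_force: 43.7
```

```bash
python3 - <<'E'
from h import *
plan(587,82.2,0,-11.2)
E
```

```text
t 45.58 pos [ 484.3 -219.5  128.9] yang 77.44 shift mm [-34.4 316.8 128.9] turn 88.64 q7 105 w 0.0605 F [-0.2  0.7 -1.4]
```

>>> step_arm(
  steps=[
    [0.05,-0.002,0.015,0,0],
    [0.05,-0.004,0.03,0,0],
    [0.05,-0.004,0.036,0,0],
    [0.05,-0.004,0.036,0,0],
    [0.05,-0.004,0.036,0,0],
    [0.05,-0.004,0.036,0,0],
    [0.05,-0.004,0.036,0,0],
    [0.05,-0.004,0.036,0,0],
    [0.05,-0.003,0.036,0,0],
    [0.05,-0.002,0.02,0,0],
    [0.05,0,0,0,0],
  ],
)

```text
clock: 46.95
ee_pos: [0.5867, 0.0843, 0.1272]
eef_rot: [[-0.977, 0.214, -0.002], [0.214, 0.977, -0.0], [0.002, -0.001, -1.0]]
contact_force: [-0.6, -1.4, -1.3]
grip_width: 0.0604
grip_force: 43.7
```

>>> step_arm(
  steps=[
    [0.05,0,0,0.01,5],
    [0.05,0,0,0.01,10],
    [0.05,0,0,0.01,10],
    [0.05,0,0,0.01,10],
    [0.05,0,0,0.01,10],
    [0.05,0,0,0.01,10],
    [0.05,0,0,0.01,10],
    [0.05,0,0,0.01,10],
    [0.05,0,0,0.01,10],
    [0.05,0,0,0.005,3.6],
    [0.05,0,0,0,0],
    [0.05,0,0,0,0],
  ],
)

```text
clock: 48.45
ee_pos: [0.5872, 0.0813, 0.0337]
eef_rot: [[0.193, 0.981, 0.0], [0.981, -0.193, -0.0], [-0.0, 0.0, -1.0]]
contact_force: [-0.8, 0.1, -0.9]
grip_width: 0.0605
grip_force: 43.7
```

```bash
python3 - <<'E'
from h import *
plan(587,82.2,2.5,-11.2)
E
```

```text
t 48.45 pos [587.2  81.3  33.7] yang -11.15 shift mm [ 0.9 -0.4 31.2] turn 0.05 q7 -7 w 0.0605 F [-0.8  0.1 -0.9]
```

>>> step_arm(
  steps=[
    [0.05,0.001,0,0.015,0],
    [0.05,0,0,0.008,0],
    [0.05,0,0,0.005,0],
    [0.05,0,0,0.003,0],
    [0.05,0,0,0,0],
  ],
)

```text
clock: 49.08
ee_pos: [0.5873, 0.0833, 0.0022]
eef_rot: [[0.194, 0.981, -0.0], [0.981, -0.194, -0.0], [-0.0, -0.0, -1.0]]
contact_force: [0.1, 0.5, -1.1]
grip_width: 0.0607
grip_force: 43.7
```

>>> step_arm(
  steps=[
    [0.068,0,0,0,0],
    [0.068,0,0,0,0],
    [0.068,0,0,-0.01,0],
    [0.068,0,0,-0.02,0],
    [0.068,0,0,-0.03,0],
    [0.075,0,0,-0.03,0],
    [0.078,0,0,-0.02,0],
    [0.078,0,0,0,0],
  ],
)

```text
clock: 50.08
ee_pos: [0.589, 0.0833, 0.1155]
eef_rot: [[0.194, 0.981, 0.005], [0.981, -0.194, 0.001], [0.002, 0.004, -1.0]]
contact_force: [0.4, 0.2, -0.9]
grip_width: 0.0779
grip_force: 0.0
```

```bash
python3 - <<'E'
from h import *
plan(609.5,-348,-20.5,105.2)
E
```

```text
t 50.08 pos [589.   83.3 115.5] yang -11.18 shift mm [-419.5  103.1  135.5] turn 63.62 q7 -10 w 0.0779 F [ 0.4  0.2 -0.9]
```

>>> step_arm(
  steps=[
    [0.078,-0.02,0.005,0,0],
    [0.078,-0.04,0.01,0,0],
    [0.078,-0.04,0.01,0,0],
    [0.078,-0.04,0.01,0,0],
    [0.078,-0.04,0.01,0,0],
    [0.078,-0.04,0.01,0,0],
    [0.078,-0.04,0.01,0,0],
    [0.078,-0.04,0.01,0,0],
    [0.078,-0.04,0.01,0,0],
    [0.078,-0.04,0.01,0,0],
    [0.078,-0.04,0.008,0,0],
    [0.078,0,0,0.01,10],
    [0.078,0,0,0.01,10],
    [0.078,0,0,0.01,10],
    [0.078,0,0,0.01,10],
    [0.078,0,0,0.01,10],
    [0.078,0,0,0.01,10],
    [0.078,0,0,0.01,3.6],
    [0.078,0,0,0,0],
  ],
)

```text
clock: 52.45
ee_pos: [0.605, -0.3496, 0.0405]
eef_rot: [[0.965, 0.262, -0.004], [0.262, -0.965, 0.0], [-0.003, -0.001, -1.0]]
contact_force: [-0.5, -0.2, -0.3]
grip_width: 0.0786
grip_force: 0.0
```

```bash
python3 - <<'E'
from h import *
plan(609.5,-348,-20.5,105.2)
clear((.5,.68,.0,.17),.034,.046,60,90)
E
```

```text
t 52.45 pos [ 605.  -349.6   40.5] yang -74.83 shift mm [ 5.  -0.3 61. ] turn -0.03 q7 -24 w 0.0786 F [-0.5 -0.2 -0.3]
top px [207. 182.] 742 rect [588.   83.5] 119.7 62.9 78.86 z [0.0374 0.041  0.0443]
side px [252. 161.] 356 rect [583.8  81.3] 124.9 60.4 78.76 z [0.0354 0.0387 0.0422]
```

>>> step_arm(
  steps=[
    [0.078,0.0045,0,0.02,0],
    [0.078,0,0,0.02,0],
    [0.078,0,0,0.013,0],
    [0.078,0,0,0.008,0],
    [0.078,0,0,0,0],
    [0.055,0,0,0,0],
    [0.055,0,0,0,0],
    [0.055,0,0,0,0],
    [0.055,0,0,0,0],
  ],
  newtons=40,
)

```text
clock: 53.68
ee_pos: [0.612, -0.348, -0.0174]
eef_rot: [[0.965, 0.263, 0.001], [0.263, -0.965, -0.001], [0.001, 0.001, -1.0]]
contact_force: [0.2, -0.1, 6.9]
grip_width: 0.0599
grip_force: 44.1
```

>>> step_arm(
  steps=[
    [0.05,0,0,-0.005,0],
    [0.05,0,0,-0.015,0],
    [0.05,0,0,-0.03,0],
    [0.05,0,0,-0.03,0],
    [0.05,0,0,-0.03,0],
    [0.05,0,0,-0.03,0],
    [0.05,0,0,-0.01,0],
    [0.05,0,0,0,0],
  ],
)

```text
clock: 54.68
ee_pos: [0.6116, -0.3476, 0.1318]
eef_rot: [[0.965, 0.263, 0.001], [0.263, -0.965, -0.0], [0.001, 0.0, -1.0]]
contact_force: [-0.0, 0.6, -1.7]
grip_width: 0.0599
grip_force: 43.6
```

```bash
python3 - <<'E'
from h import *
plan(587.2,82.5,20.5,-11.2)
E
```

```text
t 54.67 pos [ 611.6 -347.6  131.8] yang -74.77 shift mm [  89.4 -421.5  111.2] turn -63.57 q7 -27 w 0.0599 F [-0.   0.6 -1.7]
```

>>> step_arm(
  steps=[
    [0.05,0.004,-0.02,0,0],
    [0.05,0.008,-0.036,0,0],
    [0.05,0.009,-0.04,0,0],
    [0.05,0.009,-0.04,0,0],
    [0.05,0.009,-0.04,0,0],
    [0.05,0.009,-0.04,0,0],
    [0.05,0.009,-0.04,0,0],
    [0.05,0.009,-0.04,0,0],
    [0.05,0.009,-0.04,0,0],
    [0.05,0.008,-0.04,0,0],
    [0.05,0.005,-0.03,0,0],
    [0.05,0.003,-0.016,0,0],
    [0.05,0,0,0,0],
  ],
)

```text
clock: 56.3
ee_pos: [0.5879, 0.0845, 0.1305]
eef_rot: [[0.964, 0.265, -0.001], [0.265, -0.964, -0.001], [-0.001, 0.0, -1.0]]
contact_force: [0.3, -1.0, -1.9]
grip_width: 0.0603
grip_force: 43.7
```

>>> step_arm(
  steps=[
    [0.05,0,0,0.01,-5],
    [0.05,0,0,0.01,-10],
    [0.05,0,0,0.01,-10],
    [0.05,0,0,0.01,-10],
    [0.05,0,0,0.01,-10],
    [0.05,0,0,0.01,-10],
    [0.05,0,0,0.01,-8.5],
    [0.05,0,0,0,0],
    [0.05,0,0,0,0],
    [0.05,0,0,0,0],
  ],
)

```text
clock: 57.55
ee_pos: [0.5887, 0.0831, 0.0618]
eef_rot: [[0.198, 0.98, 0.001], [0.98, -0.198, -0.0], [-0.0, 0.001, -1.0]]
contact_force: [-0.4, 1.0, -1.0]
grip_width: 0.06
grip_force: 43.7
```

```bash
python3 - <<'E'
from h import *
plan(587.6,84.8,23.4,-11.2)
E
```

```text
t 57.55 pos [588.7  83.1  61.8] yang -11.41 shift mm [ 1.5 -1.4 38.4] turn -0.21 q7 -6 w 0.06 F [-0.4  1.  -1. ]
```

>>> step_arm(
  steps=[
    [0.05,0.0015,-0.0014,0.015,-0.2],
    [0.05,0,0,0.01,0],
    [0.05,0,0,0.006,0],
    [0.05,0,0,0.004,0],
    [0.05,0,0,0.003,0],
    [0.05,0,0,0,0],
    [0.05,0,0,0,0],
  ],
)

```text
clock: 58.42
ee_pos: [0.5875, 0.0853, 0.0236]
eef_rot: [[0.192, 0.981, 0.0], [0.981, -0.192, 0.0], [0.0, 0.0, -1.0]]
contact_force: [-0.2, 0.2, -0.9]
grip_width: 0.0604
grip_force: 43.7
```

>>> step_arm(
  steps=[
    [0.068,0,0,0,0],
    [0.068,0,0,0,0],
    [0.068,0,0,-0.01,0],
    [0.068,0,0,-0.02,0],
    [0.068,0,0,-0.03,0],
    [0.075,0,0,-0.03,0],
    [0.078,0,0,-0.01,0],
    [0.078,0,0,0,0],
    [0.078,0,0,0,0],
  ],
)

```text
clock: 59.55
ee_pos: [0.5866, 0.0854, 0.1225]
eef_rot: [[0.192, 0.981, -0.002], [0.981, -0.192, -0.0], [-0.001, -0.001, -1.0]]
contact_force: [0.2, -0.6, 0.1]
grip_width: 0.0778
grip_force: 0.0
```

```bash
python3 - <<'E'
from h import *
plan(453.8,-354.2,-20,82.7)
E
```

```text
t 59.55 pos [586.6  85.4 122.5] yang -11.06 shift mm [-456.8  -45.8  142.8] turn 86.24 q7 -8 w 0.0778 F [ 0.2 -0.6  0.1]
```

>>> step_arm(
  steps=[
    [0.078,-0.02,-0.002,0,0],
    [0.078,-0.04,-0.004,0,0],
    [0.078,-0.04,-0.004,0,0],
    [0.078,-0.04,-0.004,0,0],
    [0.078,-0.04,-0.004,0,0],
    [0.078,-0.04,-0.004,0,0],
    [0.078,-0.04,-0.004,0,0],
    [0.078,-0.04,-0.004,0,0],
    [0.078,-0.04,-0.004,0,0],
    [0.078,-0.04,-0.004,0,0],
    [0.078,-0.04,-0.004,0,0],
    [0.078,-0.036,-0.004,0,0],
    [0.078,0,0,0,0],
  ],
)

```text
clock: 61.18
ee_pos: [0.4505, -0.3577, 0.1231]
eef_rot: [[0.199, 0.98, -0.002], [0.98, -0.199, -0.002], [-0.002, -0.002, -1.0]]
contact_force: [0.1, 0.7, -0.6]
grip_width: 0.0783
grip_force: 0.0
```

>>> step_arm(
  steps=[
    [0.078,0,0,0.01,10],
    [0.078,0,0,0.01,10],
    [0.078,0,0,0.01,10],
    [0.078,0,0,0.01,10],
    [0.078,0,0,0.01,10],
    [0.078,0,0,0.01,10],
    [0.078,0,0,0.01,10],
    [0.078,0,0,0.01,10],
    [0.078,0,0,0,6.2],
    [0.078,0,0,0,0],
    [0.078,0,0,0,0],
    [0.078,0,0,0,0],
  ],
)

```text
clock: 62.68
ee_pos: [0.4546, -0.3533, 0.0435]
eef_rot: [[0.992, -0.125, 0.0], [-0.125, -0.992, 0.0], [0.0, -0.0, -1.0]]
contact_force: [0.1, -0.1, -0.9]
grip_width: 0.0779
grip_force: 0.0
```

```bash
python3 - <<'E'
from h import *
plan(453.8,-354.2,-20,82.7)
clear((.5,.68,.0,.17),.052,.064,60,90)
E
```

```text
t 62.67 pos [ 454.6 -353.3   43.5] yang -97.18 shift mm [-0.7  1.  63.5] turn 0.12 q7 -31 w 0.0779 F [ 0.1 -0.1 -0.9]
top px [206. 181.] 782 rect [587.9  83.1] 121.2 62.7 79.48 z [0.0554 0.0589 0.0622]
side px [254. 156.] 244 rect [590.2  78.5] 127.6 46.1 79.08 z [0.0529 0.0568 0.06  ]
```

Tin 3 sits at (587.9, 83.1) by the top camera, square on the others. Now tin D.

>>> step_arm(
  steps=[
    [0.078,-0.0007,0.001,0.02,0],
    [0.078,0,0,0.02,0],
    [0.078,0,0,0.013,0],
    [0.078,0,0,0.009,0],
    [0.078,0,0,0,0],
    [0.078,0,0,0,0],
    [0.055,0,0,0,0],
    [0.055,0,0,0,0],
    [0.055,0,0,0,0],
    [0.055,0,0,0,0],
  ],
  newtons=40,
)

```text
clock: 64.03
ee_pos: [0.4542, -0.3545, -0.0176]
eef_rot: [[0.992, -0.126, 0.001], [-0.126, -0.992, -0.0], [0.001, 0.0, -1.0]]
contact_force: [-2.3, 2.1, 6.1]
grip_width: 0.0598
grip_force: 42.0
```

>>> step_arm(
  steps=[
    [0.05,0,0,-0.005,0],
    [0.05,0,0,-0.015,0],
    [0.05,0,0,-0.03,0],
    [0.05,0,0,-0.03,0],
    [0.05,0,0,-0.03,0],
    [0.05,0,0,-0.03,0],
    [0.05,0,0,-0.02,0],
    [0.05,0,0,0,0],
    [0.05,0,0,0,0],
  ],
)

```text
clock: 65.15
ee_pos: [0.4535, -0.3537, 0.1404]
eef_rot: [[0.992, -0.126, -0.001], [-0.126, -0.992, 0.001], [-0.001, -0.001, -1.0]]
contact_force: [0.2, -0.7, -1.4]
grip_width: 0.0599
grip_force: 43.9
```

```bash
python3 - <<'E'
from h import *
plan(587.3,82.6,40,-11.1)
E
```

```text
t 65.15 pos [ 453.5 -353.7  140.4] yang -97.25 shift mm [  77.7 -449.6  100.7] turn -86.15 q7 -35 w 0.0599 F [ 0.2 -0.7 -1.4]
```

>>> step_arm(
  steps=[
    [0.05,0.004,-0.02,0,0],
    [0.05,0.007,-0.038,0,0],
    [0.05,0.007,-0.04,0,0],
    [0.05,0.007,-0.04,0,0],
    [0.05,0.007,-0.04,0,0],
    [0.05,0.007,-0.04,0,0],
    [0.05,0.007,-0.04,0,0],
    [0.05,0.007,-0.04,0,0],
    [0.05,0.007,-0.04,0,0],
    [0.05,0.007,-0.04,0,0],
    [0.05,0.007,-0.04,0,0],
    [0.05,0.004,-0.022,0,0],
    [0.05,0,-0.0096,0,0],
    [0.05,0,0,0,0],
  ],
)

```text
clock: 66.9
ee_pos: [0.5877, 0.081, 0.1411]
eef_rot: [[0.992, -0.127, -0.001], [-0.127, -0.992, -0.001], [-0.0, 0.001, -1.0]]
contact_force: [0.6, -0.2, -2.4]
grip_width: 0.0602
grip_force: 44.0
```

>>> step_arm(
  steps=[
    [0.05,0,0,0,-6],
    [0.05,0,0,0,-10],
    [0.05,0,0,0,-10],
    [0.05,0,0,0.01,-10],
    [0.05,0,0,0.01,-10],
    [0.05,0,0,0.01,-10],
    [0.05,0,0,0.01,-10],
    [0.05,0,0,0.01,-10],
    [0.05,0,0,0.005,-10],
    [0.05,0,0,0,0],
    [0.05,0,0,0,0],
    [0.05,0,0,0,0],
  ],
)

```text
clock: 68.4
ee_pos: [0.5881, 0.0814, 0.0866]
eef_rot: [[0.198, 0.98, 0.0], [0.98, -0.198, -0.0], [-0.0, 0.0, -1.0]]
contact_force: [0.5, 0.4, -2.1]
grip_width: 0.0599
grip_force: 43.9
```

```bash
python3 - <<'E'
from h import *
plan(587.3,82.6,41.5,-11.1)
E
```

```text
t 68.4 pos [588.1  81.4  86.6] yang -11.42 shift mm [ 1.  -1.  45.1] turn -0.32 q7 -1 w 0.0599 F [ 0.5  0.4 -2.1]
```

>>> step_arm(
  steps=[
    [0.05,0.001,-0.001,0.015,-0.3],
    [0.05,0,0,0.015,0],
    [0.05,0,0,0.006,0],
    [0.05,0,0,0.005,0],
    [0.05,0,0,0.003,0],
    [0.05,0,0,0.001,0],
    [0.05,0,0,0,0],
  ],
)

```text
clock: 69.28
ee_pos: [0.5874, 0.0831, 0.0416]
eef_rot: [[0.19, 0.982, 0.0], [0.982, -0.19, 0.0], [0.0, 0.0, -1.0]]
contact_force: [-0.0, 0.4, -1.2]
grip_width: 0.0601
grip_force: 43.9
```

>>> step_arm(
  steps=[
    [0.068,0,0,0,0],
    [0.068,0,0,0,0],
    [0.068,0,0,-0.01,0],
    [0.068,0,0,-0.02,0],
    [0.068,0,0,-0.03,0],
    [0.068,0,0,-0.03,0],
    [0.05,0,0,-0.03,0],
    [0.05,0,0,0,0],
    [0.05,-0.05,0,0,0],
    [0.05,-0.06,0,0,0],
    [0.05,-0.06,0,0,0],
    [0.05,-0.06,0,0,0],
    [0.05,-0.06,0,0,0],
    [0.05,0,0,0,0],
    [0.05,0,0,0,0],
  ],
)

```text
clock: 71.15
ee_pos: [0.532, -0.2015, 0.1614]
eef_rot: [[0.191, 0.982, -0.0], [0.982, -0.191, 0.001], [0.001, -0.0, -1.0]]
contact_force: [1.3, 0.6, -0.3]
grip_width: 0.0498
grip_force: 0.0
```

```bash
cat >> h.py <<'E'
def pile(box=(.5,.72,-.02,.45)):
    clear(box,.07,.085,60,90)
    for n in('top','side'):
        f=np.load(f'last_{n}.npz');im,d=f['im'],f['d'];P=cloud(n,d);hsv=cv2.cvtColor(im,cv2.COLOR_BGR2HSV)
        b=(d>0)&(P[...,2]>.03)&(P[...,2]<.065)&(hsv[...,2]<70)&(P[...,0]>.5)&(P[...,0]<.7)&(P[...,1]>-.1)&(P[...,1]<.25);blobs(b,P,n+' fin',15)
E
python3 - <<'E'
from h import *
plan(562.9,-39.3,16,-11)
pile()
trayfit()
E
```

```text
t 71.15 pos [ 532.  -201.5  161.4] yang -11.01 shift mm [165.   -0.6 145.5] turn -0.01 q7 25 w 0.0498 F [ 1.3  0.6 -0.3]
top px [206. 180.] 800 rect [587.8  82.2] 120.9 62.1 78.97 z [0.0732 0.077  0.0802]
side px [251. 157.] 166 rect [577.1  49.4] 67.8 56.1 76.48 z [0.0711 0.0745 0.0777]
top fin px [243. 189.] 85 rect [564.7 -31. ] 53.0 12.3 79.7 z [0.0341 0.0557 0.0599]
top fin px [167. 204.] 39 rect [514.6 198.3] 96.5 1.1 87.61 z [0.0329 0.0458 0.0599]
side fin px [226. 152.] 16 rect [503.7 137.7] 10.7 7.5 -58.13 z [0.0309 0.0413 0.0568]
side fin px [251. 178.] 60 rect [562.1 -18.4] 91.8 14.2 84.43 z [0.0339 0.0527 0.0572]
top 1351 tray [562.5  90.9] 180.8 179.2 78.41
top fin px [243. 189.] 83 rect [564.3 -30.8] 52.9 11.5 78.38 z [0.0377 0.0561 0.0593]Traceback (most recent call last):
  File "<stdin>", line 4, in <module>
  File "h.py", line 60, in trayfit
    k,l,s,c=cv2.connectedComponentsWithStats(m);i=1+np.argmax(s[1:,4]);cs,_=cv2.findContours((l==i).astype(np.uint8),0,2)
                                                    ~~~~~~~~~^^^^^^^^^
    return _wrapfunc(a, 'argmax', axis=axis, out=out, **kwds)
    return bound(*args, **kwds)
ValueError: attempt to get argmax of an empty sequence
```

The pile is square: all four tin centres lie within 1 mm and the pile is about 1.5 mm from the tray centre. I'll grip the fin.

>>> step_arm(
  steps=[
    [0.05,0.02,0,0,0],
    [0.05,0.04,0,0,0],
    [0.05,0.04,0,0.0,0],
    [0.05,0.04,0,0.0,0],
    [0.05,0.025,0,0.0,0],
    [0.05,0,0,0.02,0],
    [0.05,0,0,0.02,0],
    [0.05,0,0,0.02,0],
    [0.05,0,0,0.02,0],
    [0.05,0,0,0.02,0],
    [0.05,0,0,0,0],
    [0.05,0,0,0,0],
  ],
)

```text
clock: 72.85
ee_pos: [0.5638, -0.0401, 0.0618]
eef_rot: [[0.191, 0.982, 0.0], [0.982, -0.191, -0.0], [-0.0, 0.001, -1.0]]
contact_force: [1.2, 0.6, -0.6]
grip_width: 0.05
grip_force: 0.0
```

```bash
python3 - <<'E'
from h import *
plan(562.6,-39,17,-11)
pile()
E
```

```text
t 72.85 pos [563.8 -40.1  61.8] yang -10.99 shift mm [ 0.8 -1.4 44.8] turn 0.01 q7 12 w 0.05 F [ 1.2  0.6 -0.6]
top px [194. 176.] 291 rect [594.9 118. ] 62.8 47.6 -12.04 z [0.0735 0.0768 0.08  ]
side px [252. 156.] 108 rect [578.1  49.3] 56.4 43.3 89.36 z [0.0713 0.0748 0.0783]
top fin px [168. 204.] 44 rect [514.5 199.8] 100.1 0.8 87.59 z [0.0314 0.0482 0.0619]
side fin px [227. 151.] 30 rect [505.1 140.6] 15.9 11.5 -74.54 z [0.0327 0.0483 0.0622]
side fin px [251. 171.] 185 rect [576.7 -13.5] 97.6 55.5 -86.32 z [0.0315 0.0494 0.0631]
```

>>> step_arm(
  steps=[
    [0.05,0.0008,-0.0014,0.015,0],
    [0.05,0,0,0.015,0],
    [0.05,0,0,0.01,0],
    [0.05,0,0,0.004,0],
    [0.05,0,0,0,0],
    [0.03,0,0,0,0],
    [0.02,0,0,0,0],
    [0.015,0,0,0,0],
    [0.0,0,0,0,0],
    [0,0,0,0,0],
    [0,0,0,0,0],
  ],
  newtons=60,
)

```text
clock: 74.32
ee_pos: [0.5625, -0.0387, 0.0178]
eef_rot: [[0.19, 0.982, 0.001], [0.982, -0.19, 0.0], [0.0, 0.0, -1.0]]
contact_force: [-0.4, 1.3, 6.0]
grip_width: 0.0103
grip_force: 60.2
```

```bash
python3 - <<'E'
from h import *
plan(629.1,6.6,17,-3.1)
E
```

```text
t 74.33 pos [562.5 -38.7  17.8] yang -10.97 shift mm [57.1 56.8  0.8] turn -7.87 q7 14 w 0.0103 F [-0.4  1.3  6. ]
```

>>> step_arm(
  steps=[
    [0,0,0,0,-0.3],
    [0,0,0,0,-0.6],
    [0,0,0,0,-0.8],
    [0,0,0,0,-0.9],
    [0,0,0,0,-0.9],
    [0,0,0,0,-0.9],
    [0,0,0,0,-0.9],
    [0,0,0,0,-0.9],
    [0,0,0,0,-0.8],
    [0,0,0,0,-0.6],
    [0,0,0,0,-0.3],
    [0,0,0,0,0],
  ],
)

```text
clock: 75.82
ee_pos: [0.5631, -0.0387, 0.0178]
eef_rot: [[0.053, 0.999, 0.002], [0.999, -0.053, -0.0], [-0.0, 0.002, -1.0]]
contact_force: [5.5, -0.0, 3.5]
grip_width: 0.0104
grip_force: 60.6
```

>>> step_arm(
  steps=[
    [0,0.001,0.001,0,0],
    [0,0.002,0.0025,0,0],
    [0,0.003,0.004,0,0],
    [0,0.003,0.004,0,0],
    [0,0.003,0.004,0,0],
    [0,0.003,0.004,0,0],
    [0,0.003,0.004,0,0],
    [0,0.003,0.004,0,0],
    [0,0.003,0.004,0,0],
    [0,0.003,0.004,0,0],
    [0,0.003,0.004,0,0],
    [0,0.003,0.004,0,0],
    [0,0.003,0.004,0,0],
    [0,0.003,0.004,0,0],
    [0,0.003,0.004,0,0],
    [0,0.003,0.004,0,0],
    [0,0.003,0.004,0,0],
    [0,0.002,0.0025,0,0],
    [0,0.001,0.001,0,0],
    [0,0,0,0,0],
  ],
)

```text
clock: 78.32
ee_pos: [0.6291, 0.0046, 0.0178]
eef_rot: [[0.055, 0.998, -0.005], [0.998, -0.055, -0.004], [-0.004, -0.005, -1.0]]
contact_force: [-10.1, -8.1, 16.3]
grip_width: 0.0103
grip_force: 61.9
```

```bash
python3 - <<'E'
from h import *
plan(629.1,6.6,17,-3.1)
pile()
s=sense()
# bay: roof edges / wall tops, both cameras
for n in('top','side'):
    f=np.load(f'last_{n}.npz');im,d=f['im'],f['d'];P=cloud(n,d);z=P[...,2]
    b=(d>0)&(P[...,0]>.54)&(P[...,0]<.76)&(P[...,1]>.22)&(P[...,1]<.46);blobs(b&(z>.09)&(z<.115),P,n+' bay',40)
im,d=np.load('last_top.npz')['im'],None;cv2.imwrite('pics/pre.png',cv2.resize(im[110:220,70:270],None,fx=4,fy=4))
E
```

```text
t 78.33 pos [629.1   4.6  17.8] yang -3.14 shift mm [ 2.  -0.1  0.8] turn -0.04 q7 17 w 0.0103 F [-10.1  -8.1  16.3]
top px [175. 160.] 97 rect [643.3 181.6] 59.9 25.5 -25.03 z [0.074  0.0775 0.0803]
side fin px [227. 151.] 26 rect [506.5 136.3] 12.4 10.0 22.21 z [0.0338 0.0485 0.0617]
side fin px [268. 167.] 106 rect [637.1  23.6] 94.1 35.0 67.75 z [0.0327 0.0527 0.0635]
side fin px [258. 161.] 21 rect [602.5  78.1] 32.4 17.6 -52.21 z [0.0312 0.0355 0.0425]
top bay px [113. 157.] 2768 rect [648.8 351.6] 173.0 151.5 86.34 z [0.0987 0.1026 0.1071]
side bay px [245. 108.] 455 rect [615.  351.5] 172.7 90.9 86.24 z [0.0957 0.1004 0.1051]
```

>>> step_arm(
  steps=[
    [0,0,0,-0.0008,0.2],
    [0,0,-0.0005,-0.0007,0.2],
    [0,0.001,-0.0006,0,0],
    [0,0.002,-0.0004,0,0],
    [0,0.003,-0.0004,0,0],
    [0,0.004,0,0,0],
    [0,0.005,0,0,0],
    [0,0.005,0,0,0],
    [0,0.005,0,0,0],
    [0,0.005,0,0,0],
    [0,0.005,0,0,0],
    [0,0.005,0,0,0],
    [0,0.005,0,0,0],
    [0,0.005,0,0,0],
    [0,0.005,0,0,0],
    [0,0.004,0,0,0],
    [0,0.003,0,0,0],
    [0,0.002,0,0,0],
    [0,0.001,0,0,0],
    [0,0,0,0,0],
  ],
)

```text
clock: 80.92
ee_pos: [0.6324, 0.0716, 0.0179]
eef_rot: [[0.061, 0.998, -0.003], [0.998, -0.061, -0.003], [-0.003, -0.003, -1.0]]
contact_force: [-1.1, -5.1, 0.1]
grip_width: 0.0102
grip_force: 59.5
```

```bash
python3 - <<'E'
from h import *
plan(639.7,211.3,17,-3.5)
pile()
E
```

```text
t 80.92 pos [632.4  71.6  17.9] yang -3.51 shift mm [139.8  -1.3   0.5] turn -0.01 q7 10 w 0.0102 F [-1.1 -5.1  0.1]
top fin px [215. 169.] 18 rect [625.1  59.2] 19.8 8.3 -24.6 z [0.0324 0.0549 0.0602]
side fin px [265. 156.] 95 rect [639.3  92.9] 91.6 33.6 68.29 z [0.0336 0.0524 0.0632]
side fin px [227. 151.] 29 rect [505.3 135.7] 15.7 10.8 88.18 z [0.0331 0.0479 0.0635]
side fin px [256. 151.] 20 rect [606.4 147.4] 37.9 17.2 -63.2 z [0.0312 0.0354 0.046 ]
```

>>> step_arm(
  steps=[
    [0,0.001,0,0,0],
    [0,0.002,-0.0005,0,0],
    [0,0.004,-0.0005,0,0],
    [0,0.005,0,0,0],
    [0,0.006,0,0,0],
    [0,0.006,0,0,0],
    [0,0.006,0,0,0],
    [0,0.006,0,0,0],
    [0,0.006,0,0,0],
    [0,0.006,0,0,0],
    [0,0.006,0,0,0],
    [0,0.006,0,0,0],
    [0,0.006,0,0,0],
    [0,0.006,0,0,0],
    [0,0.006,0,0,0],
    [0,0.005,0,0,0],
    [0,0.004,0,0,0],
    [0,0.002,0,0,0],
    [0,0.001,0,0,0],
    [0,0,0,0,0],
  ],
)

```text
clock: 83.52
ee_pos: [0.6371, 0.161, 0.0179]
eef_rot: [[0.062, 0.998, -0.003], [0.998, -0.062, -0.003], [-0.003, -0.003, -1.0]]
contact_force: [-0.6, -5.7, 1.1]
grip_width: 0.0101
grip_force: 59.6
```

```bash
python3 - <<'E'
from h import *
plan(639.7,211.3,17,-3.5)
E
```

```text
t 83.53 pos [637.1 161.   17.9] yang -3.53 shift mm [50.4 -0.5  0.7] turn -0.03 q7 2 w 0.0101 F [-0.6 -5.7  1.1]
```

Sliding smoothly at about 5 N, with 50 mm to go. I'll stop 1 mm short and watch for the back stop.

>>> step_arm(
  steps=[
    [0,0.001,0,0,0],
    [0,0.003,-0.0005,0,0],
    [0,0.004,0,0,0],
    [0,0.005,0,0,0],
    [0,0.005,0,0,0],
    [0,0.005,0,0,0],
    [0,0.005,0,0,0],
    [0,0.004,0,0,0],
    [0,0.004,0,0,0],
    [0,0.003,0,0,0],
    [0,0.003,0,0,0],
    [0,0.002,0,0,0],
    [0,0.002,0,0,0],
    [0,0.002,0,0,0],
    [0,0.001,0,0,0],
    [0,0,0,0,0],
    [0,0,0,0,0],
  ],
)

```text
clock: 85.65
ee_pos: [0.6398, 0.2096, 0.0179]
eef_rot: [[0.062, 0.998, -0.003], [0.998, -0.062, -0.004], [-0.004, -0.003, -1.0]]
contact_force: [-0.4, -6.2, 1.9]
grip_width: 0.0099
grip_force: 59.6
```

```bash
python3 - <<'E'
from h import *
plan(639.7,211.3,17,-3.5)
for n in('top','side'):
    im,d=look(n);P=cloud(n,d);z=P[...,2]
    b=(d>0)&(P[...,0]>.54)&(P[...,0]<.76)&(P[...,1]>.22)&(P[...,1]<.46);blobs(b&(z>.09)&(z<.115),P,n+' bay',40)
E
```

```text
t 85.65 pos [639.8 209.6  17.9] yang -3.54 shift mm [ 1.7 -0.2  0.9] turn -0.04 q7 -2 w 0.0099 F [-0.4 -6.2  1.9]
top bay px [ 88. 156.] 193 rect [653.4 428.2] 148.9 17.2 -3.65 z [0.1024 0.1057 0.1092]
side bay px [242. 107.] 273 rect [593.1 353.3] 182.0 59.7 80.09 z [0.0955 0.1004 0.1048]
```

>>> step_arm(
  steps=[
    [0,0.001,0,0,0],
    [0,0.001,0,0,0],
    [0,0.001,0,0,0],
    [0,0,0,0,0],
    [0,0,0,0,0],
  ],
)

```text
clock: 86.38
ee_pos: [0.6399, 0.2125, 0.0179]
eef_rot: [[0.062, 0.998, -0.003], [0.998, -0.062, -0.004], [-0.004, -0.003, -1.0]]
contact_force: [-0.4, -6.0, 2.1]
grip_width: 0.0105
grip_force: 59.7
```

>>> step_arm(
  steps=[
    [0,0.001,0,0,0],
    [0,0,0,0,0],
    [0,0,0,0,0],
  ],
)

```text
clock: 86.75
ee_pos: [0.64, 0.2135, 0.0179]
eef_rot: [[0.062, 0.998, -0.003], [0.998, -0.062, -0.004], [-0.004, -0.003, -1.0]]
contact_force: [-0.6, -6.2, 1.7]
grip_width: 0.0101
grip_force: 59.7
```

>>> step_arm(
  steps=[
    [0,0.001,0,0,0],
    [0,0,0,0,0],
    [0,0,0,0,0],
  ],
)

```text
clock: 87.12
ee_pos: [0.6401, 0.2143, 0.0179]
eef_rot: [[0.062, 0.998, -0.003], [0.998, -0.062, -0.004], [-0.004, -0.003, -1.0]]
contact_force: [-0.5, -6.4, 1.8]
grip_width: 0.0103
grip_force: 59.7
```

>>> step_arm(
  steps=[
    [0,0.001,0,0,0],
    [0,0,0,0,0],
    [0,0,0,0,0],
  ],
)

```text
clock: 87.5
ee_pos: [0.64, 0.2143, 0.0179]
eef_rot: [[0.063, 0.998, -0.003], [0.998, -0.063, -0.005], [-0.005, -0.003, -1.0]]
contact_force: [-0.7, -8.0, 1.9]
grip_width: 0.01
grip_force: 59.8
```

The tray met the back stop at TCP y 214.3, which is about 4 mm past nominal home. I'll ease back 3 mm, release and look.

>>> step_arm(
  steps=[
    [0,-0.001,0,0,0],
    [0,-0.001,0,0,0],
    [0,-0.001,0,0,0],
    [0,-0.001,0,0,0],
    [0,0,0,0,0],
    [0.012,0,0,0,0],
    [0.015,0,0,0,0],
    [0.025,0,0,0,0],
    [0.035,0,0,0,0],
    [0.04,0,0,0,0],
    [0.04,0,0,-0.01,0],
    [0.04,0,0,-0.03,0],
    [0.04,0,0,-0.03,0],
    [0.04,0,0,-0.04,0],
    [0.04,0,0,-0.04,0],
    [0.04,-0.05,0,0,0],
    [0.04,-0.05,0,0,0],
    [0.04,-0.05,0,0,0],
    [0.04,-0.05,0,0,0],
    [0.04,0,0,0,0],
  ],
)

```text
clock: 90.0
ee_pos: [0.6283, 0.0081, 0.1706]
eef_rot: [[0.07, 0.998, 0.002], [0.998, -0.07, -0.002], [-0.002, 0.002, -1.0]]
contact_force: [-0.3, 0.2, 0.1]
grip_width: 0.0402
grip_force: 0.0
```

>>> step_arm(
  steps=[
    [0.04,-0.06,0,0,0],
    [0.04,-0.06,0,0,0],
    [0.04,-0.06,0,0,0],
    [0.04,0,0,0,0],
    [0.04,0,0,0,0],
  ],
)

```text
clock: 90.62
ee_pos: [0.6183, -0.1643, 0.1692]
eef_rot: [[0.061, 0.998, 0.0], [0.998, -0.061, 0.001], [0.001, 0.0, -1.0]]
contact_force: [-0.2, -0.1, -0.4]
grip_width: 0.0399
grip_force: 0.0
```

```bash
python3 - <<'E'
from h import *
ims=[]
for n in('top','side'):
    im,d=look(n);P=cloud(n,d);z=P[...,2];hsv=cv2.cvtColor(im,cv2.COLOR_BGR2HSV)
    b=(d>0)&(P[...,0]>.54)&(P[...,0]<.76)&(P[...,1]>.15)&(P[...,1]<.46);blobs(b&(z>.09)&(z<.115),P,n+' bay',40)
    blobs(b&(z>.03)&(z<.065)&(P[...,1]<.26)&(hsv[...,2]<80),P,n+' fin',8)
    blobs(b&(z>.066)&(z<.086),P,n+' pile',15)
    ims.append(im)
a=cv2.resize(ims[0][110:210,70:220],None,fx=2.6,fy=2.6,interpolation=2);b=cv2.resize(ims[1][60:160,190:340],None,fx=2.6,fy=2.6,interpolation=2)
cv2.imwrite('pics/final.png',np.hstack([a,b]))
E
```

```text
top bay px [113. 157.] 2769 rect [648.5 351.5] 171.9 151.0 86.14 z [0.0986 0.1025 0.1074]
top fin px [163. 164.] 88 rect [641.1 221.4] 52.0 12.3 87.53 z [0.0328 0.0553 0.0592]
top pile px [142. 161.] 58 rect [646.  279.6] 61.9 6.6 -3.4 z [0.0668 0.0753 0.0787]
top pile px [114. 183.] 26 rect [574.1 360.9] 72.1 1.1 86.57 z [0.0681 0.0756 0.0856]
top pile px [137. 184.] 21 rect [569.9 294.1] 47.8 5.4 -87.48 z [0.067  0.0754 0.0844]
side bay px [250. 108.] 647 rect [632.2 353.5] 175.4 125.2 86.42 z [0.0962 0.1004 0.1051]
side pile px [237. 122.] 17 rect [567.6 299. ] 67.6 5.7 -87.54 z [0.067  0.0744 0.083 ]
side pile px [257. 121.] 103 rect [642.4 292.7] 62.4 48.4 -4.96 z [0.0667 0.0734 0.0777]
```

View pics/final.png

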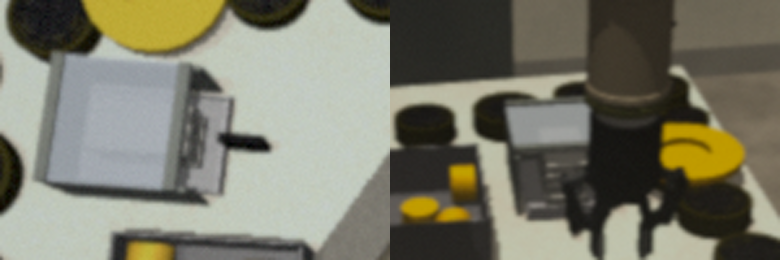

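The tray is home, at about +2 mm on the bay axis. Its fin stands clear of the roof at (245,142) in the left crop, the pile edge is 62 mm wide and square to the tray, and the cores are in the bin. I'll hand in.

```bash
python3 -c "
from h import *
print(r.finish_job())"
```

```text
the job is handed in; nothing more can be done
None
```

I handed the job in: the three cores are in the bin, all four tins are stacked square and centred in the tray, and the tray is home in the bay, an estimated 1–2 mm past its nominal position; no verdict came back.

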